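# Hang the glove clamps on the turning rack and lock it

## Robot

A 6-joint arm with a two-finger parallel gripper is mounted at the origin on the work surface. World frame = base frame: x ahead of the robot, y to its left, z up, the work surface at z = 0. Lengths are in mm, angles in rad, forces in N, time in s.
With the tool pointing down it reaches from about 350 to 775 mm from the base axis. Payload 7.3 kg.
Tool frame: the origin (TCP) lies between the finger pads; the fingertips stand 25 mm ahead of it and the grasp point (between the pads) lies 6 mm ahead of it; z points along the fingers, y is the direction in which the jaws open and shut (so a half turn about z gives the same grasp; the last joint's range is limited). The gripper opens to 92 mm and grips with 3 to 60 N. Pads are 19 mm wide; open, the fingers measure 130 mm over their backs; the gripper's body (75 mm by 190 mm) begins 47 mm behind the grasp point.
Start: joints at [1.06, 0.342, 1.524, -0, 1.275, -0.146], TCP at [187.286, 490.476, 251.741] pointing down, gripper open.
Joint ranges: [-2.53, 2.53], [-0.77, 2.02], [0.04, 2.7], [-1, 4.14], [0.28, 2.66], [-3.11, 3.11]. Speed limits (rad/s): [2.57, 2.57, 3.14, 3.14, 3.14, 3.14].

## Interface

Orientations are given as [roll, pitch, yaw] about the fixed x, y, z axes, in that order (R = Rz(yaw) Ry(pitch) Rx(roll)).
In Python, from plant import get_obs, capture, calibration, close_job gives the robot as it stands. The module is installed in compiled form; this text tells all that it offers.
- The arm moves only by the shell command python3 -m jog 'ROWS'. ROWS is JSON, one flat list of numbers, 5 for each row, row after row: the closure, from 0 (fully open) to 1 (shut), then the shift along the tool's x, y, z in mm, then the turn about the tool's z in degrees. In form: [fingers, tx, ty, tz, yaw, fingers, tx, ty, tz, yaw, ...]. A call has 1 to 5 rows; each row shifts and turns the pose as measured when the row begins, along the tool's axes as they then stand; what a row does not reach is not made up. A row lasts 1/10 s, in which the tool goes at most 50 mm and 8.59 degrees, less where a joint would pass 70% of its speed; a pose out of reach is approached as far as the arm can. A call is refused whole if a number of a shift passes 50 or a number of a turn 8.59, either way. A call with a gripper value outside its range is refused whole. The fingers move at their own pace and stop on an object; the grip force is fixed at half the most. Time passes only in rows, so rows that do not move let the fingers close. It gives the time, the measured TCP pose, the force and the opening at its end, in the units of the state.
- get_obs(): the state, without advancing time (a new reading comes with each control period).
- capture(name): name is "side" or "top"; returns (picture, depth): 420x560x3 uint8, red, green, blue; 420x560 float32, mm along the optical axis (not along the pixel's ray), 0 where there is no reading.
- calibration(name): a dict with "fovy" (degrees; the focal length in pixels is half the picture's height over the tangent of half this angle, whatever the lens; pixels are square), "cx", "cy" (the principal point, pixels), "R" (3x3) and "t" (3): a world point X has camera coordinates R X + t. Camera axes: x right, y down, z forward; pixel columns grow to the right and rows downward; lengths in mm; the calibration is good to about 2 mm. A picture is of the moment at which its call begins. calibration takes no time and is no camera call.
- close_job(): hands the job in, once; it reports no verdict.
The state is a dict: "time": time; "joint_positions": joint angles; "dq": joint speeds; "tau": joint torques, N m; "tool_pos": TCP position; "tcp_rot": TCP orientation; "contact_force": force on the tool from outside, world axes, zero at the start; "moment": the same for the moment, N m; "grip_width": finger opening in mm.
Only numpy, scipy, OpenCV 4.12 (cv2) and the standard library are available. Lean on these libraries where they do the work, as an engineer would, in place of code of your own. Each camera call takes 0.05 s, during which the arm holds its last target.

## Task

Hang every loose glove clamp by its window, tab up, on the turning rack, one to each free branch, turning the rack so that a free branch points out of the open front of the splash guard each time. When all of them hang there, drive the sprung lock plunger on the rack's stand fully down with the held mallet, not with the gripper itself, then stand the mallet upright on its rubber pad again; leave the bottles and the jar where they are.

Things in the scene. Friction and masses are not known exactly. Their poses are not given: they have to be found in the camera images.
- tree (a joint): turning rack on an upright post; rad, growing counter-clockwise from above, 0 = branch0 along the stand's +x; no stop within a full turn; light friction (0.08 N m) holds it where left. Four level 10 mm round branches, 90 degrees apart, axis 175 mm above the bench, run from a 68 mm wide hub to 96 mm from the post's axis; the last 11 mm turn up, to 189 mm above the bench
- stand: fixed base plate, 250 x 250 x 12 mm, origin on the bench under the rack's axis. A clear splash guard 140 mm high closes its back (x = 120 mm) and sides (y = +-120 mm, x from -30 to 120); the front (-x) is open: clamps go on the branch that points out there (stand -x). On a side wing at x = 20, y = 200 mm stands the lock post, 48 mm wide, 100 mm high
- tree_handle (a point): middle of the black turning bar on top of the post, 250 mm above the bench on the turning axis: 58 mm long (along the rack's branch0, the x axis of this point), 14 mm thick, 32 mm high
- branch0 (a point): free branch 0, pointing along x of the rack: point on the upper side of its bar, 65 mm out from the turning axis and 180 mm above the bench, where the eye of a hung clamp comes to rest
- branch1 (a point): free branch 1, 90 degrees counter-clockwise (from above) from branch0: point on the upper side of its bar, 65 mm out from the turning axis and 180 mm above the bench, where the eye of a hung clamp comes to rest
- branch2 (a point): free branch 2, opposite branch0: point on the upper side of its bar, 65 mm out from the turning axis and 180 mm above the bench, where the eye of a hung clamp comes to rest
- branch_taken (a point): the same point on the fourth branch, which already carries a clamp that is wired on and stays there
- clampA_tab (a point): glove clamp A (may be absent): flat metal hanger 10 mm thick, 172 mm long, 130 g, lying on the bench. In line: tab 46 x 20 mm; frame 60 mm wide round a window 40 wide, 44 mm long; ring 66 mm across. Point: the tab's centre; x runs out of the tab's end (23 mm on), z through the thickness. Mass centre 60 mm off towards the ring: eased to 3-4 N on the tab, and shaken a little, it swings plumb
- clampA_eye (a point): clamp A: middle of the window's upper edge, 33 mm from the tab's centre towards the ring (same axes); this edge rests on the branch when the clamp hangs, tab up
- clampB_tab (a point): glove clamp B (may be absent): flat metal hanger 10 mm thick, 172 mm long, 130 g, lying on the bench. In line: tab 46 x 20 mm; frame 60 mm wide round a window 40 wide, 44 mm long; ring 66 mm across. Point: the tab's centre; x runs out of the tab's end (23 mm on), z through the thickness. Mass centre 60 mm off towards the ring: eased to 3-4 N on the tab, and shaken a little, it swings plumb
- clampB_eye (a point): clamp B: middle of the window's upper edge, 33 mm from the tab's centre towards the ring (same axes); this edge rests on the branch when the clamp hangs, tab up
- clampC_tab (a point): glove clamp C (may be absent): flat metal hanger 10 mm thick, 172 mm long, 130 g, lying on the bench. In line: tab 46 x 20 mm; frame 60 mm wide round a window 40 wide, 44 mm long; ring 66 mm across. Point: the tab's centre; x runs out of the tab's end (23 mm on), z through the thickness. Mass centre 60 mm off towards the ring: eased to 3-4 N on the tab, and shaken a little, it swings plumb
- clampC_eye (a point): clamp C: middle of the window's upper edge, 33 mm from the tab's centre towards the ring (same axes); this edge rests on the branch when the clamp hangs, tab up
- plunger (a joint): sprung steel lock plunger in the lock post on the stand's wing; m, 0 = fully up, 0.020 = fully down. It takes about 5 to 6 N to drive and friction keeps it where it is driven
- plunger_top (a point): middle of the plunger's 28 mm wide flat top, 130 mm above the bench when up, 110 mm when down
- mallet_head (a point): mallet, 300 g: grey round head 64 mm wide, 52 mm high, standing on its flat lower face; point: the head's middle, 26 mm above that face. A flat wooden handle, 20 mm wide, 22 mm high, runs level from it along this point's -x, to 150 mm from the head's middle
- mallet_grip (a point): middle of the mallet's handle's section, 60 mm from the head's middle along the handle, 26 mm above the head's lower face
- pad: black rubber pad fixed on the bench, 200 mm (x) by 130 mm (y), 3 mm thick, on which the mallet stands; origin under its middle
- wash_bottle: bystander: clear bottle with a red cap, 60 mm wide, 170 mm high, origin at the underside
- spray_can: bystander: metal can 60 mm wide, 160 mm high, origin at the underside
- jar: bystander: amber jar 64 mm wide, 80 mm high, origin at the underside
Mind the look-alikes: they are no part of the job. Leave any green or orange look-alike of the part that bears clampC_tab alone.

How it is judged (in metres and radians):
On the way, in this order (a step that is already met when the one before it is completed fails the run):
1. all loose clamps hang on free branches of the rack, one to a branch, released ((distance between clampA_eye and branch0 below 0.035 m or distance between clampA_eye and branch1 below 0.035 m or distance between clampA_eye and branch2 below 0.035 m) and angle between each of clampA_tab, clampB_tab, clampC_tab's own x axis and vertical below 0.7 rad and contact force between each of clampA, clampB, clampC and the fingers below 0.1 N and (distance between clampB_eye and branch0 below 0.035 m or distance between clampB_eye and branch1 below 0.035 m or distance between clampB_eye and branch2 below 0.035 m) and (distance between clampC_eye and branch0 below 0.035 m or distance between clampC_eye and branch1 below 0.035 m or distance between clampC_eye and branch2 below 0.035 m) and distance between clampA_eye and clampB_eye above 0.052 m and distance between each of clampA_eye, clampB_eye and clampC_eye above 0.052 m), for 0.2 s.
2. the lock plunger is driven fully down with the mallet on it (value of joint plunger above 0.016 m and contact force between mallet and plunger above 0.3 N).
At the end, for the whole second after the job is handed in: Each clamp hangs tab up (within 0.7 rad) from its window edge, within 35 mm of a free branch's resting point, one per branch; plunger at least 16 mm down; mallet upright (0.1 rad) with its head's middle over its pad; all released and at rest (all of step 1 and value of joint plunger above 0.016 m and x of mallet_head in the frame of pad between -0.1 and 0.1 m and y of mallet_head in the frame of pad between -0.065 and 0.065 m and angle between mallet_head's own z axis and vertical below 0.1 rad and height (world z) of mallet_head below 0.037 m and linear speed of each of clampA, clampB, clampC, mallet below 0.05 m/s); the robot touches nothing.
It fails at once if the gripper or arm presses the lock plunger itself (contact force between any of the fingers, the arm and plunger above 1 N).
It fails at once if a bottle, the can or the jar is moved more than 40 mm (distance of any of wash_bottle, spray_can, jar from where it was at the start of the episode above 0.04 m).
Of clampA, clampB, clampC only 2 to 3 are there at a start; the rules pass over those that are not, and their reading is None.
At some moment in a run one of clampA, clampB, clampC, mallet may be knocked a few centimetres aside while the robot is not near it.
It also fails if it takes over 210 s, if anything falls off the work surface, if the arm or the gripper's body presses on something with over 40 N, if the wrist force passes 120 N, or if a joint passes its speed limit or range.

## Working session

There is one attempt and no reset: what is moved stays moved. The work goes in short steps, Python scripts to look and compute and a shell command to move; the robot and the scene stay as the last step left them, time stands still between calls to the robot, and variables do not carry over. Pictures are saved under pics/ and viewed, and the job is handed in when it is done.

```bash
ls; mkdir -p pics; cat > h.py <<'E'
import numpy as np,cv2
from plant import get_obs,capture,calibration,close_job
def f(c): return 210/np.tan(np.radians(c['fovy'])/2)
def shot(n,fn):
    p,d=capture(n); np.save(f'{fn}_d.npy',d); cv2.imwrite(f'pics/{fn}.png',p[:,:,::-1]); return p,d
def px2w(n,u,v,z=None,depth=None):
    c=calibration(n);R=np.array(c['R']);t=np.array(c['t']).ravel();F=f(c)
    r=np.array([(u-c['cx'])/F,(v-c['cy'])/F,1])
    if depth is not None: return R.T@(r*depth-t)
    o=-R.T@t;dd=R.T@r;return o+dd*(z-o[2])/dd[2]
def w2px(n,X):
    c=calibration(n);p=np.array(c['R'])@np.array(X,float)+np.array(c['t']).ravel();F=f(c)
    return p[0]/p[2]*F+c['cx'],p[1]/p[2]*F+c['cy']
def cloud(n,d):
    c=calibration(n);R=np.array(c['R']);t=np.array(c['t']).ravel();F=f(c)
    v,u=np.mgrid[:420,:560];P=np.stack([(u-c['cx'])/F*d,(v-c['cy'])/F*d,d],-1)-t
    return P@R
def crop(fn,out,u0,v0,u1,v1,s):
    i=cv2.imread(f'pics/{fn}.png')[v0:v1,u0:u1];cv2.imwrite(f'pics/{out}.png',cv2.resize(i,None,fx=s,fy=s,interpolation=cv2.INTER_CUBIC))
E
python3 - <<'E'
from h import *
print(get_obs())
for n in('top','side'):
    print(calibration(n)); shot(n,n+'0')
E
```

```text
pics
{'time': 0.0, 'joint_positions': array([ 1.05999707e+00,  3.42744042e-01,  1.52502030e+00, -1.83791088e-05,
        1.27538569e+00, -1.46005787e-01]), 'dq': array([-0.00103231, -0.00062753, -0.00148327, -0.00122415, -0.00068724,
       -0.00014915]), 'tau': array([ 1.15997234e-03, -4.31248677e+01, -2.44226342e+01,  7.18008773e-02,
        5.61328093e-02, -1.44677829e-04]), 'tool_pos': array([187.10256184, 490.13490156, 251.03271857]), 'tcp_rot': array([-3.14004929e+00, -2.09191552e-04,  2.77680438e+00]), 'contact_force': array([0.02963122, 0.64962207, 0.64917127]), 'moment': array([ 0.01395796, -0.01835436, -0.03719454]), 'grip_width': 91.75610348074287}
{'fovy': 48.81799041643854, 'cx': 276.20242807993367, 'cy': 211.64217659319996, 'R': array([[ 0.01751533, -0.99983267, -0.00527609],
       [-0.99512006, -0.0169198 , -0.09720997],
       [ 0.09710444,  0.00695301, -0.99524991]]), 't': array([-107.2889149 ,  529.69131637, 1386.53306619])}
{'fovy': 50.86510262736204, 'cx': 280.90484178338784, 'cy': 212.53206679115212, 'R': array([[ 0.99431284, -0.10640549,  0.00445447],
       [-0.06171667, -0.60979372, -0.79015357],
       [ 0.08679299,  0.78538493, -0.61289272]]), 't': array([-551.84654051,  129.0695721 , 1438.31565721])}
```

View pics/top0.png

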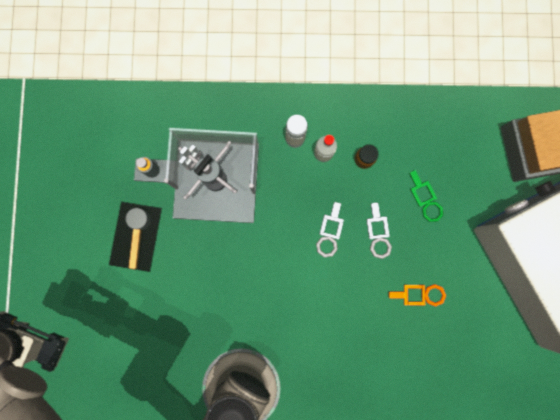

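View pics/side0.png

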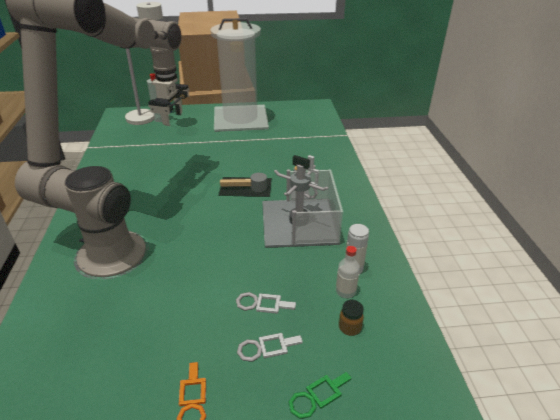

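The top view shows two loose white clamps, at about (331,230) and (378,232). The green (427,197) and orange (417,295) ones are look-alikes. The rack is at (210,172), the plunger at (145,165) and the mallet at (136,235).

```bash
python3 - <<'E'
from h import *
crop('top0','t0a',100,115,270,280,4.5)
crop('top0','t0b',280,100,460,320,2.7)
crop('side0','s0a',210,130,380,260,4.5)
E
```

```text
(no output)
```

View pics/t0a.png

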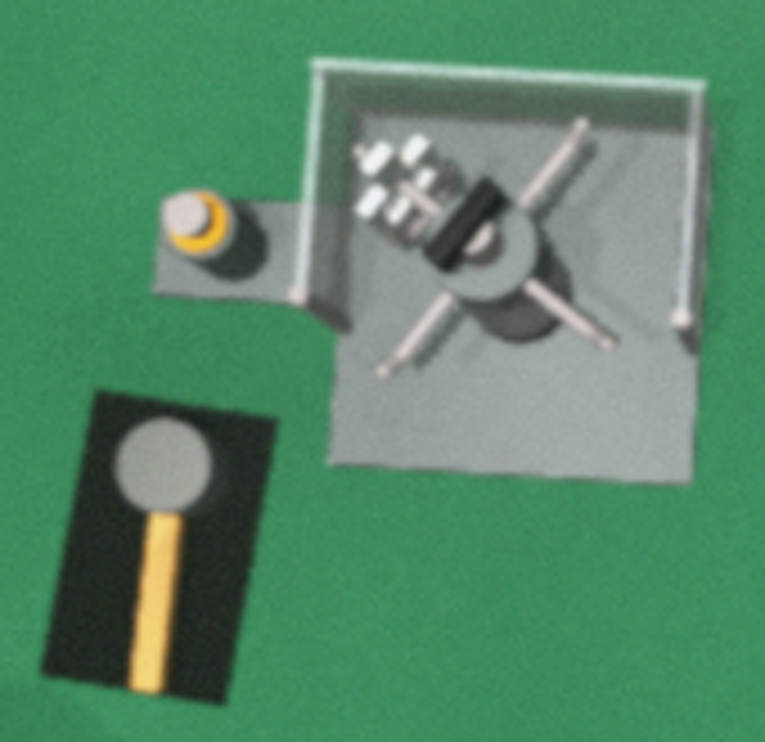

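View pics/t0b.png

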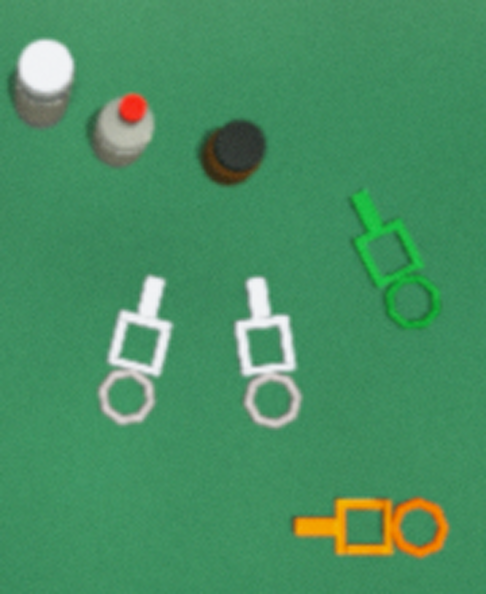

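View pics/s0a.png

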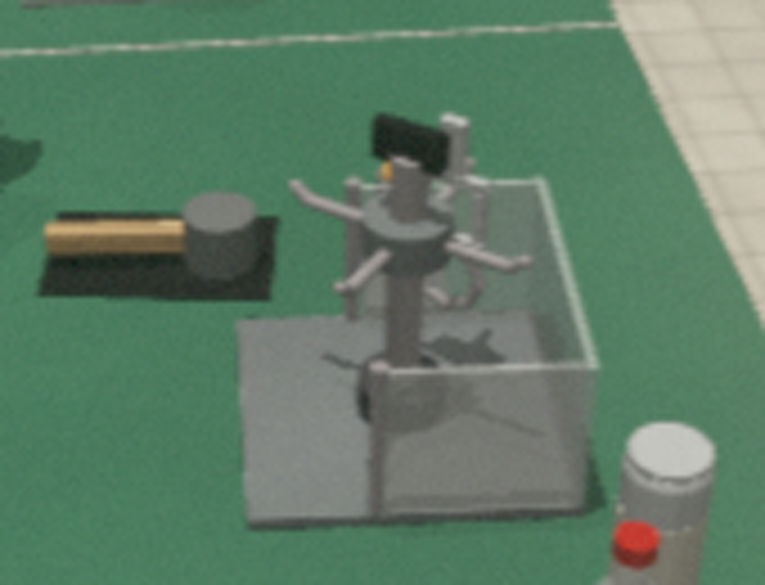

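```bash
cat > clamps.py <<'E'
from h import *
import sys
# render template of clamp in mm (x toward tab end, origin tab centre)
def tmpl():
    S=np.zeros((110,220),np.uint8) # x from -160..60 , y -55..55
    def X(x):return int(x+160)
    cv2.rectangle(S,(X(-23),45),(X(23),65),255,-1)
    cv2.rectangle(S,(X(-87),25),(X(-23),85),255,-1)
    cv2.rectangle(S,(X(-77),35),(X(-33),75),0,-1)
    cv2.circle(S,(X(-116),55),33,255,-1);cv2.circle(S,(X(-116),55),24,0,-1)
    return S
def find(p,name,box,zt=10):
    c=calibration(name);hsv=cv2.cvtColor(p,cv2.COLOR_RGB2HSV)
    m=((hsv[...,1]<60)&(hsv[...,2]>140)).astype(np.uint8)*255
    u0,v0,u1,v1=box;mm=np.zeros_like(m);mm[v0:v1,u0:u1]=m[v0:v1,u0:u1]
    n,l,s,ce=cv2.connectedComponentsWithStats(mm,connectivity=8)
    out=[]
    for i in range(1,n):
        if s[i,4]<60: continue
        vs,us=np.nonzero(l==i)
        P=np.array([px2w(name,u,v,zt)[:2] for u,v in zip(us,vs)])
        mu=P.mean(0);w,V=np.linalg.eigh(np.cov((P-mu).T));a=V[:,1]
        # tab direction: narrower end
        q=(P-mu)@a;e=(P-mu)@V[:,0]
        if np.ptp(e[q>q.max()-35])>np.ptp(e[q<q.min()+35]): a=-a;q=-q
        t=np.array([-a[1],a[0]]);e=(P-mu)@t
        L=np.ptp(q); mid=(q.max()+q.min())/2
        tab=mu+a*(q.max()-23)
        sel=q>q.max()-40; tab=tab+t*((e[sel].max()+e[sel].min())/2)
        out.append((tab,np.degrees(np.arctan2(a[1],a[0])),L))
    return out
E
python3 - <<'E'
from h import *
from clamps import *
p=cv2.imread('pics/top0.png')[:,:,::-1].copy()
for r in find(p,'top',(310,195,400,265)): print(r)
O=lambda u,v,z:px2w('top',100+u/4.5,115+v/4.5,z).round(1)
print('handle',O(440,265,266),O(500,188,266))
print('post top?',O(485,235,266))
print('b0tip',O(385,372,187),'b2tip',O(582,124,187),'b1tip',O(610,345,187))
print('plate front corners',O(331,464,12),O(692,482,12))
print('plunger top',O(187,214,130))
print('mallet head',O(163,466,55),'handle end',O(146,692,37+3),O(163,515,40))
print('pad',O(98,392,3),O(277,420,3),O(42,674,3),O(226,704,3))
print('guard',O(318,65,140),O(704,83,140))
for n,u,v,z in(('can',297,123,160),('wash',329,141,170),('jar',369,153,80)): print(n,px2w('top',u,v,z).round())
d=np.load('top0_d.npy');C=cloud('top',d)
print(C[164,145],C[218,136],C[225,330])
E
```

```text
(array([ 543.56858309, -280.6143151 ]), np.float64(-13.341116841256666), np.float64(171.99721521761398))
(array([ 544.52907478, -402.94042499]), np.float64(7.967300798715576), np.float64(172.57330039384163))
handle [601.4 102.  266. ] [646.3  69.3 266. ]
post top? [619.1  77.  266. ]
b0tip [549.6 147.2 187. ] b2tip [703.9  32.6 187. ] b1tip [568.3  12.  187. ]
plate front corners [507.4 217.7  12. ] [499.3 -29.7  12. ]
plunger top [655.7 288.5 130. ]
mallet head [500.7 319.5  55. ] handle end [351.2 328.4  40. ] [469.  322.6  40. ]
pad [555.3 383.1   3. ] [537.9 258.3   3. ] [361.  411.7   3. ] [342.9 285.    3. ]
guard [751.  206.6 140. ] [743.3 -38.7 140. ]
can [ 770. -153.  160.]
wash [ 717. -242.  170.]
jar [ 706. -371.   80.]
[651.76875663 278.56653104 129.48609992] [502.51470332 320.76800154  53.27695754] [ 495.33280781 -265.37849082   -1.36227186]
```

```bash
cat > plan.py <<'E'
from h import *
import sys
# plan.py X Y Z YAWdeg [maxstep]
X,Y,Z,W=map(float,sys.argv[1:5]); ms=float(sys.argv[5]) if len(sys.argv)>5 else 45
o=get_obs();p=np.array(o['tool_pos']);y=np.degrees(o['tcp_rot'][2])
D=np.array([X,Y,Z])-p;dy=(W-y+180)%360-180
n=max(1,int(np.ceil(max(np.linalg.norm(D)/ms,abs(dy)/8))))
print('from',p.round(1),round(y,1),'D',D.round(1),'dyaw',round(dy,1),'n',n)
for i in range(n):
    a=np.radians(y+dy*i/n);d=D/n
    print([round(float(v),1) for v in(d[0]*np.cos(a)+d[1]*np.sin(a), d[0]*np.sin(a)-d[1]*np.cos(a), -d[2], -dy/n)])
E
python3 plan.py 627 89.5 310 143.4 45
```

```text
from [187.1 490.2 251.1] 159.1 D [ 439.9 -400.7   58.9] dyaw -15.7 n 14
[-39.6, -15.5, -4.2, 1.1]
[-39.9, -14.8, -4.2, 1.1]
[-40.1, -14.0, -4.2, 1.1]
[-40.4, -13.2, -4.2, 1.1]
[-40.7, -12.4, -4.2, 1.1]
[-40.9, -11.6, -4.2, 1.1]
[-41.1, -10.8, -4.2, 1.1]
[-41.3, -10.0, -4.2, 1.1]
[-41.5, -9.2, -4.2, 1.1]
[-41.7, -8.4, -4.2, 1.1]
[-41.8, -7.5, -4.2, 1.1]
[-42.0, -6.7, -4.2, 1.1]
[-42.1, -5.9, -4.2, 1.1]
[-42.2, -5.1, -4.2, 1.1]
```

```bash
python3 -m jog '[0,-20,-8,-25,1, 0,-40,-15,-25,1, 0,-40,-14,-10,1, 0,-40,-14,0,1, 0,-40,-13,0,1]'; python3 plan.py 627 89.5 310 143.4 45
```

```text
time: 0.6
tool_pos: [328.1, 359.0, 310.9]
tcp_rot: [-3.135, -0.001, 2.696]
contact_force: [0.3, 0.3, 0.7]
grip_width: 91.5
from [328.1 359.  310.9] 154.5 D [ 298.9 -269.5   -0.9] dyaw -11.1 n 9
[-42.9, -12.7, 0.1, 1.2]
[-43.1, -11.8, 0.1, 1.2]
[-43.4, -10.9, 0.1, 1.2]
[-43.6, -9.9, 0.1, 1.2]
[-43.8, -9.0, 0.1, 1.2]
[-44.0, -8.0, 0.1, 1.2]
[-44.2, -7.1, 0.1, 1.2]
[-44.3, -6.1, 0.1, 1.2]
[-44.4, -5.2, 0.1, 1.2]
```

```bash
python3 -m jog '[0.4,-43,-12,0,1.2, 0.4,-43,-12,0,1.2, 0.4,-43,-11,0,1.2, 0.4,-43,-10,0,1.2, 0.4,-43,-9,0,1.2]'; python3 -m jog '[0.4,-43,-8,0,1.2, 0.4,-43,-7,0,1.2, 0.4,-30,-6,0,1.2, 0.4,-15,-5,0,1.2, 0.4,0,0,0,0]'; python3 plan.py 627 89.5 285 143.4 45
```

```text
time: 1.1
tool_pos: [497.4, 203.0, 310.1]
tcp_rot: [-3.134, -0.002, 2.588]
contact_force: [0.4, 0.7, -0.9]
grip_width: 57.5
time: 1.6
tool_pos: [598.2, 100.5, 306.2]
tcp_rot: [-3.13, -0.005, 2.493]
contact_force: [0.1, 0.1, -0.5]
grip_width: 54.9
from [598.2 100.5 306.2] 142.8 D [ 28.8 -11.  -21.2] dyaw 0.6 n 1
[-29.6, 8.7, 21.2, -0.6]
```

```bash
python3 -m jog '[0.4,-16,5,0,0, 0.4,-13,4,0,0, 0.4,0,0,0,0]'; python3 - <<'E'
from h import *
shot('top','t1');shot('side','s1');crop('top','x',0,0,1,1,1) if 0 else None
crop('t1','t1a',120,100,300,240,4.4);crop('s1','s1a',210,90,380,230,4.4)
E
python3 plan.py 627 89.5 262 143.4
```

```text
time: 1.9
tool_pos: [624.5, 93.3, 305.9]
tcp_rot: [-3.13, -0.008, 2.496]
contact_force: [0.1, -0.3, 0.9]
grip_width: 55.1
from [623.7  93.8 306.2] 143.1 D [  3.3  -4.3 -44.2] dyaw 0.3 n 1
[-5.3, -1.5, 44.2, -0.3]
```

View pics/t1a.png

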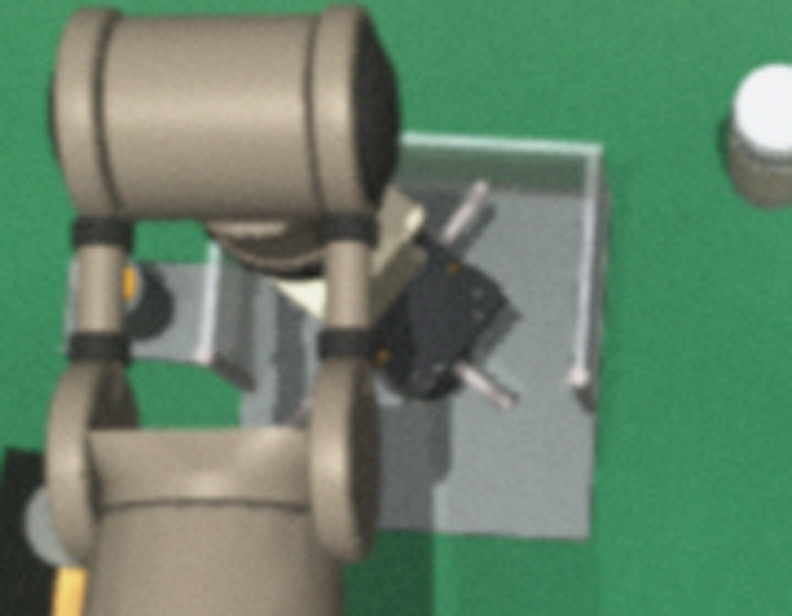

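View pics/s1a.png

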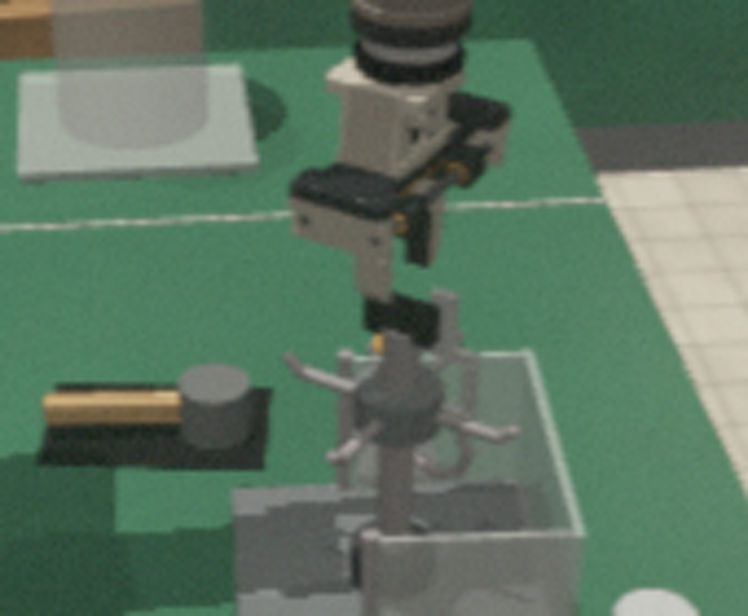

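Gripper above the bar, jaws straddling it. Going down.

```bash
python3 -m jog '[0.4,-5,-1.5,10,0, 0.4,0,0,20,0, 0.4,0,0,14,0, 0.4,0,0,0,0]'; python3 plan.py 627 89.5 260 143.4
```

```text
time: 2.4
tool_pos: [623.3, 92.0, 260.7]
tcp_rot: [-3.13, -0.009, 2.501]
contact_force: [-0.4, 0.7, 0.3]
grip_width: 55.2
from [623.3  92.  260.7] 143.3 D [ 3.7 -2.5 -0.7] dyaw 0.1 n 1
[-4.4, 0.2, 0.7, -0.1]
```

```bash
python3 -m jog '[0.4,-6,0,0,0, 0.7,0,0,0,0, 1,0,0,0,0, 1,0,0,0,0, 1,0,0,0,0]'; python3 plan.py 627 89.5 260 178.1
```

```text
time: 2.9
tool_pos: [630.0, 90.6, 262.7]
tcp_rot: [-3.138, -0.006, 2.502]
contact_force: [11.7, 14.0, -9.1]
grip_width: 27.8
from [630.   90.6 262.7] 143.4 D [-3.  -1.1 -2.7] dyaw 34.7 n 5
[0.3, -0.5, 0.5, -6.9]
[0.4, -0.5, 0.5, -6.9]
[0.5, -0.4, 0.5, -6.9]
[0.5, -0.4, 0.5, -6.9]
[0.6, -0.3, 0.5, -6.9]
```

```bash
python3 -m jog '[1,0,0,0,0, 1,0,0,0,0]'; python3 -c "
from h import *
shot('side','s2');crop('s2','s2a',240,80,350,220,4.2);shot('top','t2');crop('t2','t2a',150,100,270,240,4.2)"
```

```text
time: 3.1
tool_pos: [630.4, 91.1, 262.6]
tcp_rot: [-3.139, -0.005, 2.503]
contact_force: [0.3, 0.3, -0.6]
grip_width: 26.2
```

View pics/s2a.png

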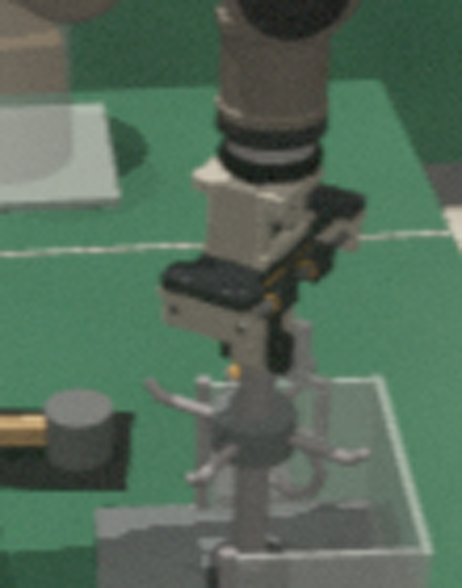

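View pics/t2a.png

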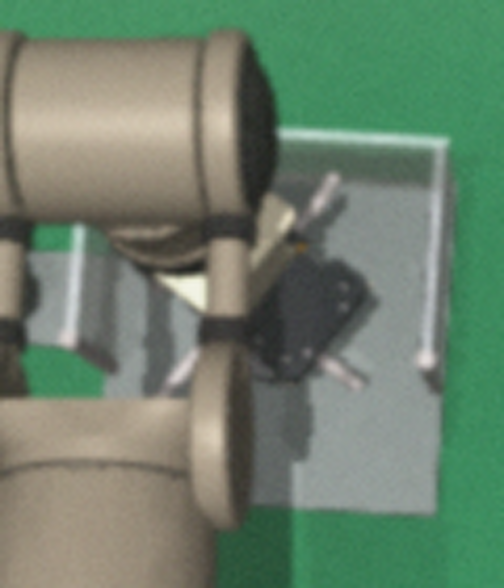

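Opening stalled at 26 mm, so the fingertips are pinching the round post below the bar. I'll open, rise 12 mm and regrip.

```bash
python3 -m jog '[0.5,0,0,0,0, 0.5,3,0,-14,0, 0.5,0,0,0,0, 1,0,0,0,0, 1,0,0,0,0]';python3 -m jog '[1,0,0,0,0, 1,0,0,0,0]'; python3 plan.py 627 89.5 272 178.1
```

```text
time: 3.7
tool_pos: [627.7, 92.3, 277.0]
tcp_rot: [-3.138, -0.006, 2.502]
contact_force: [0.1, -0.2, 1.0]
grip_width: 33.9
time: 3.9
tool_pos: [627.5, 92.1, 276.3]
tcp_rot: [-3.138, -0.006, 2.502]
contact_force: [0.5, -0.2, -0.5]
grip_width: 18.3
from [627.5  92.1 276.3] 143.4 D [-0.5 -2.6 -4.3] dyaw 34.7 n 5
[-0.2, -0.5, 0.9, -6.9]
[-0.2, -0.5, 0.9, -6.9]
[-0.1, -0.5, 0.9, -6.9]
[-0.0, -0.5, 0.9, -6.9]
[0.0, -0.5, 0.9, -6.9]
```

```bash
python3 -m jog '[1,0,0,0,0, 1,0,0,0,-5, 1,0,0,0,-7, 1,0,0,0,-7, 1,0,0,0,-7]';python3 plan.py 627 89.5 272 178.1
```

```text
time: 4.4
tool_pos: [628.2, 93.2, 276.1]
tcp_rot: [3.14, -0.006, 2.971]
contact_force: [0.6, 0.9, 0.1]
grip_width: 13.9
from [628.2  93.2 276.1] 170.2 D [-1.2 -3.7 -4.1] dyaw 7.9 n 1
[0.5, -3.9, 4.1, -7.9]
```

```bash
python3 -m jog '[1,0,0,0,-7.5, 1,0,0,0,0, 1,0,0,0,0]';python3 plan.py 627 89.5 272 178.1
```

```text
time: 4.7
tool_pos: [628.2, 93.4, 276.1]
tcp_rot: [3.139, -0.006, 3.106]
contact_force: [-0.1, 1.2, 1.2]
grip_width: 14.0
from [628.2  93.4 276.1] 178.0 D [-1.2 -3.9 -4.1] dyaw 0.1 n 1
[1.0, -3.9, 4.1, -0.1]
```

```bash
python3 -m jog '[0.5,0,0,0,0, 0.5,0,0,0,0, 0.4,0,0,-35,0, 0.2,0,0,-15,0, 0,0,0,0,0]';python3 -c "
from h import *
shot('side','s3');crop('s3','s3a',240,80,350,220,4.2)"; python3 plan.py 543.6 -280.6 260 166.7
```

```text
time: 5.2
tool_pos: [627.8, 92.8, 325.6]
tcp_rot: [3.14, -0.011, 3.097]
contact_force: [-0.4, 0.6, -0.3]
grip_width: 49.0
from [627.7  92.8 324.8] 177.4 D [ -84.1 -373.4  -64.8] dyaw -10.7 n 9
[7.5, -41.9, 7.2, 1.2]
[6.6, -42.0, 7.2, 1.2]
[5.7, -42.1, 7.2, 1.2]
[4.8, -42.3, 7.2, 1.2]
[4.0, -42.3, 7.2, 1.2]
[3.1, -42.4, 7.2, 1.2]
[2.2, -42.5, 7.2, 1.2]
[1.3, -42.5, 7.2, 1.2]
[0.4, -42.5, 7.2, 1.2]
```

View pics/s3a.png

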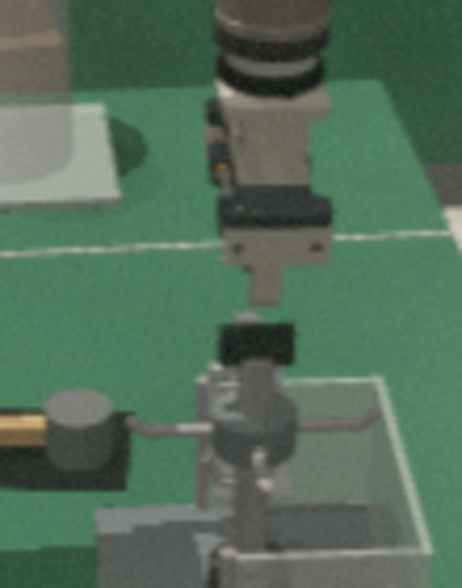

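The rack turned: branch 0 now points out of the front (left in the side picture). Next is clamp A.

```bash
python3 -m jog '[0,7,-42,0,1.2, 0,7,-42,0,1.2, 0,6,-42,5,1.2, 0,5,-42,8,1.2, 0,4,-42,8,1.2]';python3 -m jog '[0,3,-42,8,1.2, 0,2,-42,8,1.2, 0,1,-42,8,1.2, 0,0,-30,8,1.2, 0,0,0,0,0]';python3 plan.py 543.6 -280.6 60 166.7
```

```text
time: 5.75
tool_pos: [578.4, -114.2, 297.3]
tcp_rot: [3.139, -0.017, 2.995]
contact_force: [0.8, 0.3, 0.2]
grip_width: 90.3
time: 6.25
tool_pos: [537.4, -276.3, 255.6]
tcp_rot: [3.139, -0.028, 2.898]
contact_force: [-0.1, -0.3, -0.8]
grip_width: 92.1
from [ 537.4 -276.3  255.6] 166.1 D [   6.2   -4.3 -195.6] dyaw 0.6 n 5
[-1.4, -0.5, 39.1, -0.1]
[-1.4, -0.5, 39.1, -0.1]
[-1.4, -0.5, 39.1, -0.1]
[-1.4, -0.5, 39.1, -0.1]
[-1.4, -0.5, 39.1, -0.1]
```

```bash
python3 -m jog '[0,-2,-1,35,0, 0,-2,-1,39,0, 0,-2,0,39,0, 0,-1,0,39,0, 0,0,0,20,0]';python3 plan.py 543.6 -280.6 28 166.7
```

```text
time: 6.75
tool_pos: [540.0, -276.7, 78.2]
tcp_rot: [3.139, -0.023, 2.895]
contact_force: [0.2, 0.0, -0.5]
grip_width: 92.0
from [ 540.  -276.7   78.2] 165.9 D [  3.6  -3.9 -50.2] dyaw 0.8 n 2
[-2.2, -1.4, 25.1, -0.4]
[-2.2, -1.5, 25.1, -0.4]
```

```bash
python3 -m jog '[0,-3,-1,20,-0.5, 0,-2,-2,5,0, 0,0,0,0,0]';python3 -c "
from h import *
shot('side','s4');crop('s4','s4a',200,230,360,370,4.4)"; python3 plan.py 543.6 -280.6 28 166.7
```

```text
time: 7.05
tool_pos: [541.4, -276.1, 47.1]
tcp_rot: [3.134, -0.033, 2.905]
contact_force: [0.4, -0.1, 1.6]
grip_width: 91.9
from [ 541.3 -276.    47.5] 166.5 D [  2.3  -4.6 -19.5] dyaw 0.2 n 1
[-3.3, -3.9, 19.5, -0.2]
```

View pics/s4a.png

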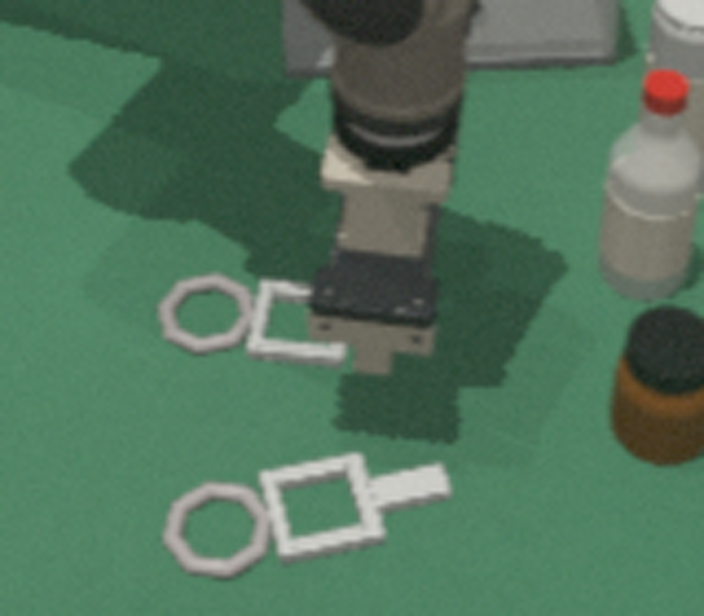

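```bash
python3 -m jog '[0,-4,-5,8,0, 0,0,0,10,0, 0,0,0,0,0]'; python3 plan.py 543.6 -280.6 28 166.7
```

```text
time: 7.4
tool_pos: [545.3, -282.5, 30.9]
tcp_rot: [3.136, -0.028, 2.905]
contact_force: [-0.5, -0.2, -0.1]
grip_width: 91.9
from [ 545.3 -282.5   30.9] 166.5 D [-1.7  1.9 -2.9] dyaw 0.2 n 1
[2.1, 1.5, 2.9, -0.2]
```

```bash
python3 -m jog '[0.5,0,0,3,0, 0.7,0,0,0,0, 0.76,0,0,0,0, 0.82,0,0,0,0, 0.82,0,0,0,0]';  python3 -m jog '[0.82,0,0,0,0, 0.82,0,0,0,0]'
```

```text
time: 7.9
tool_pos: [545.6, -283.0, 28.8]
tcp_rot: [3.137, -0.026, 2.905]
contact_force: [-0.3, -0.4, 0.6]
grip_width: 56.5
time: 8.1
tool_pos: [545.8, -283.0, 29.1]
tcp_rot: [3.137, -0.025, 2.905]
contact_force: [0.4, -0.3, -0.3]
grip_width: 40.2
```

```bash
python3 -m jog '[0.82,0,0,0,0, 0.82,0,0,0,0, 0.82,0,0,0,0, 0.82,0,0,0,0]'
```

```text
time: 8.5
tool_pos: [545.8, -283.0, 29.2]
tcp_rot: [3.137, -0.025, 2.905]
contact_force: [-0.6, -0.3, 0.4]
grip_width: 19.2
```

```bash
python3 -m jog '[1,0,0,0,0, 1,0,0,-15,0, 1,0,0,-40,0, 1,0,0,-40,0, 1,0,0,-40,0]';python3 -m jog '[1,0,0,-30,0, 1,0,0,-10,0, 1,0,0,0,0]';python3 -c "
from h import *
shot('side','s5');crop('s5','s5a',200,160,360,320,3.7)"
```

```text
time: 9.0
tool_pos: [546.0, -282.4, 163.8]
tcp_rot: [3.132, -0.039, 2.905]
contact_force: [0.7, -1.2, -2.3]
grip_width: 19.4
time: 9.3
tool_pos: [549.3, -284.3, 214.2]
tcp_rot: [3.137, -0.026, 2.905]
contact_force: [-0.8, 0.1, -1.3]
grip_width: 19.1
```

View pics/s5a.png

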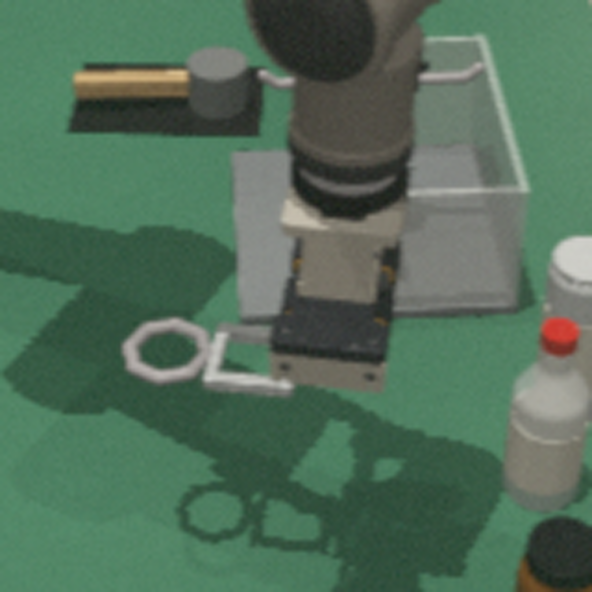

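```bash
python3 -m jog '[0.795,0,0,15,0, 0.795,0,0,10,0, 0.795,4,0,0,0, 0.795,-4,0,0,0, 0.795,0,0,0,0]';python3 -c "
from h import *
print(np.mean([get_obs()['grip_width']]))
shot('side','s6');crop('s6','s6a',200,160,360,320,3.7)"
```

```text
time: 9.85
tool_pos: [545.8, -282.2, 180.7]
tcp_rot: [3.132, -0.038, 2.904]
contact_force: [0.6, -0.1, -2.1]
grip_width: 19.3
19.279516328133692
```

View pics/s6a.png

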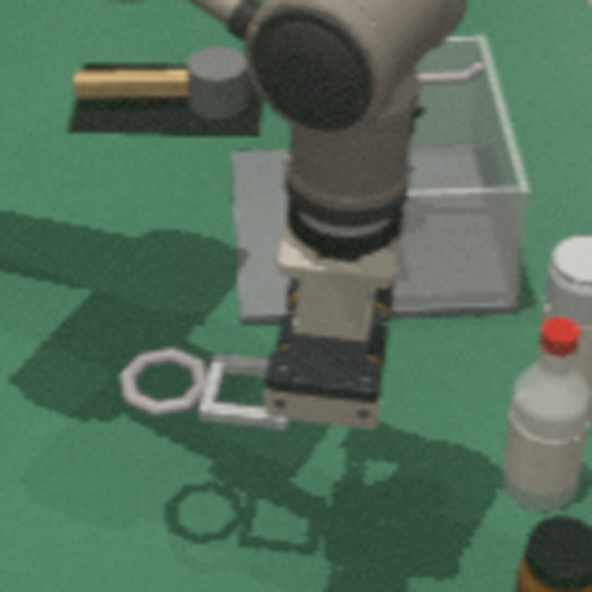

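```bash
for i in 1; do python3 -m jog '[0.791,4,0,-3,0, 0.791,-4,0,0,0, 0.791,4,0,0,0]'; done; python3 -m jog '[0.788,-4,0,0,0, 0.788,4,0,0,0, 0.788,-4,0,0,0]';python3 -c "
from h import *
shot('side','s7');crop('s7','s7a',200,160,360,320,3.7)"
```

```text
time: 10.2
tool_pos: [542.3, -281.6, 185.0]
tcp_rot: [3.133, -0.037, 2.905]
contact_force: [0.7, 0.9, -1.3]
grip_width: 19.6
time: 10.5
tool_pos: [545.9, -282.5, 185.6]
tcp_rot: [3.133, -0.036, 2.904]
contact_force: [-0.1, -0.0, -1.2]
grip_width: 20.0
```

View pics/s7a.png

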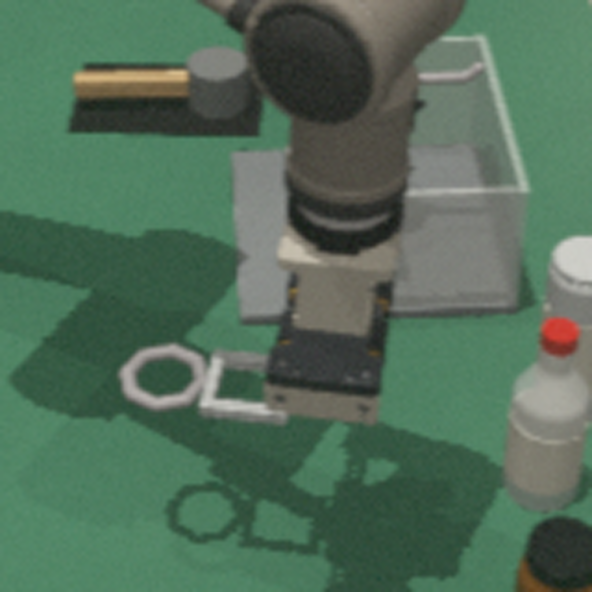

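```bash
python3 -m jog '[0.785,0,0,-6,0, 0.785,0,0,6,0, 0.785,0,0,0,0]';python3 -m jog '[0.782,0,0,-6,0, 0.782,0,0,6,0, 0.782,0,0,0,0]';python3 -c "
from h import *
shot('side','s8');crop('s8','s8a',200,160,360,320,3.7)"
```

```text
time: 10.85
tool_pos: [547.2, -282.9, 185.6]
tcp_rot: [3.133, -0.035, 2.905]
contact_force: [-0.2, 0.1, -1.3]
grip_width: 20.0
time: 11.15
tool_pos: [547.1, -282.9, 185.7]
tcp_rot: [3.133, -0.035, 2.905]
contact_force: [-1.0, 0.4, -0.6]
grip_width: 20.1
```

View pics/s8a.png

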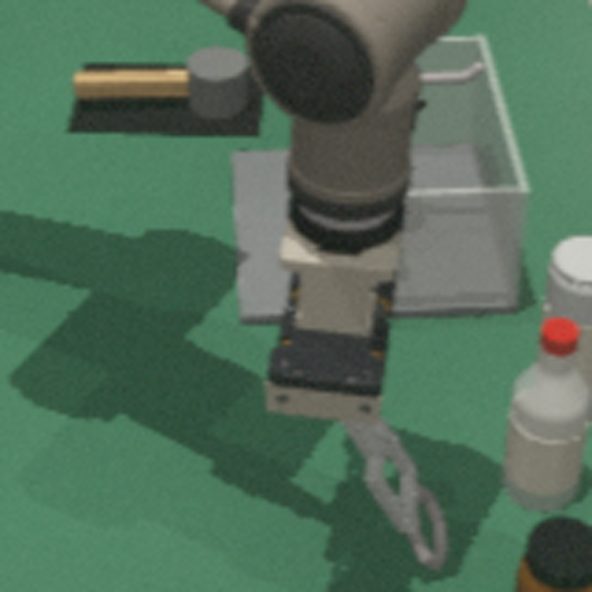

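```bash
python3 -m jog '[0.783,0,0,0,0, 0.783,0,0,0,0, 0.783,0,0,0,0, 0.783,0,0,0,0]';python3 -c "
from h import *
shot('side','s9');crop('s9','s9a',200,160,360,320,3.7)"
```

```text
time: 11.6
tool_pos: [547.7, -283.2, 186.8]
tcp_rot: [3.134, -0.033, 2.905]
contact_force: [0.7, 0.6, 0.2]
grip_width: 19.9
```

View pics/s9a.png

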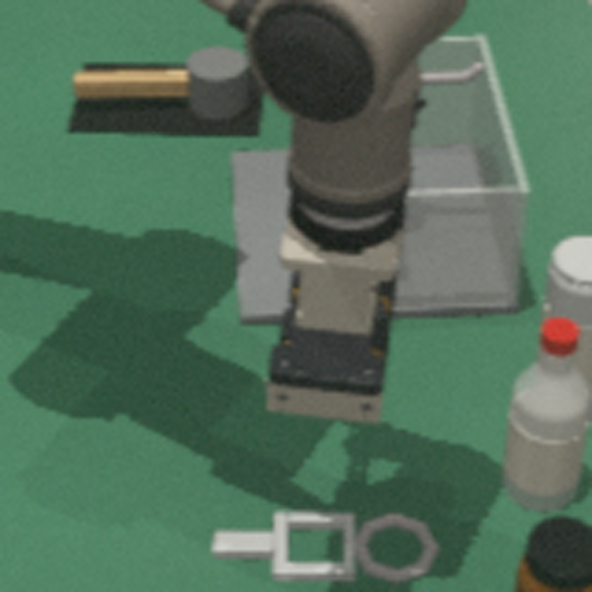

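```bash
python3 -c "
from h import *
from clamps import *
p=cv2.imread('pics/s9.png')[:,:,::-1].copy()
for r in find(p,'side',(240,285,330,320)): print(r)
p,d=shot('top','t9');crop('t9','t9a',270,170,420,280,5)
print(px2w('side',200+213/3.7,160+545/3.7,10),px2w('side',200+397/3.7,160+548/3.7,5))
"
```

```text
(array([ 484.39289003, -273.95276233]), np.float64(158.7445057495971), np.float64(102.50317427018368))
[ 458.02923673 -286.46393206   10.        ] [ 598.15579327 -299.65013555    5.        ]
```

View pics/t9a.png

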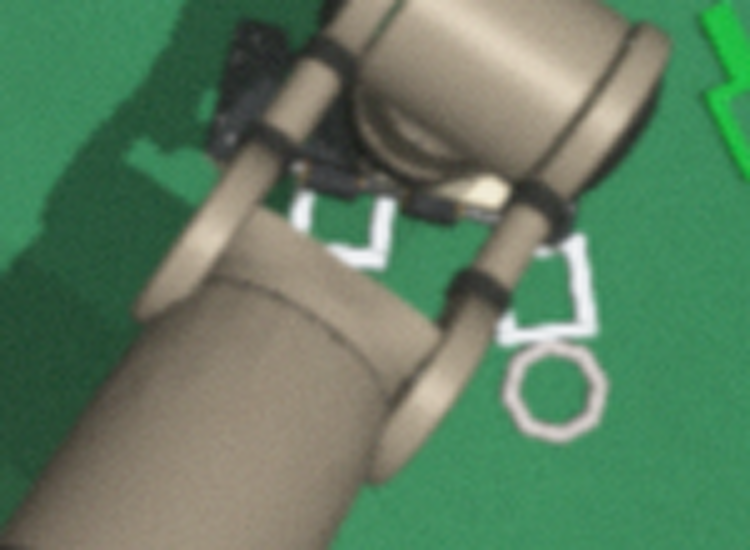

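```bash
python3 plan.py 481 -288.6 60 174.6
```

```text
from [ 547.7 -283.2  186.7] 166.4 D [ -66.7   -5.4 -126.7] dyaw 8.2 n 4
[15.9, -5.2, 31.7, -2.0]
[16.1, -4.6, 31.7, -2.0]
[16.2, -4.1, 31.7, -2.0]
[16.3, -3.5, 31.7, -2.0]
```

```bash
python3 -m jog '[0.5,20,-5,0,-2, 0.5,20,-5,30,-2, 0.5,16,-4,40,-2, 0.5,10,-3,35,-2, 0.5,0,0,0,0]'; python3 -c "
from h import *
shot('side','s10');crop('s10','s10a',200,230,340,350,4.4)
p,d=shot('top','t10');crop('t10','t10a',270,170,420,280,5)";python3 plan.py 481 -288.6 28 174.6
```

```text
time: 12.2
tool_pos: [476.1, -286.4, 82.9]
tcp_rot: [3.132, -0.026, 3.051]
contact_force: [-1.0, -0.2, 0.1]
grip_width: 45.8
from [ 479.8 -288.3   87.1] 174.7 D [  1.2  -0.3 -59.1] dyaw -0.1 n 2
[-0.6, -0.1, 29.5, 0.1]
[-0.6, -0.1, 29.5, 0.1]
```

View pics/s10a.png

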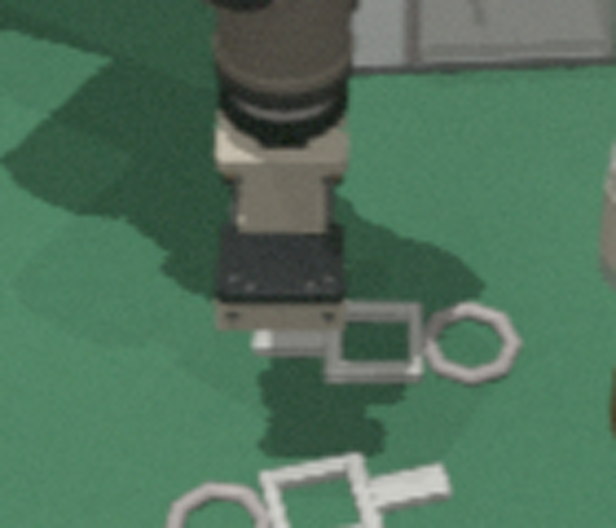

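View pics/t10a.png

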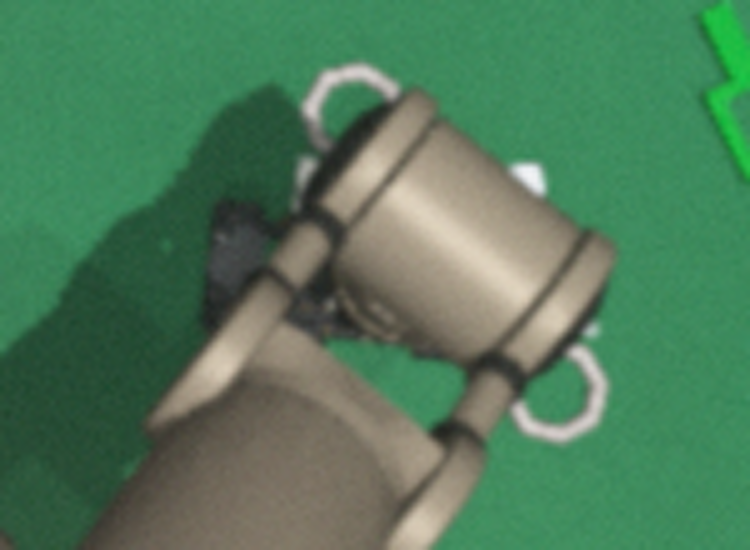

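```bash
python3 -m jog '[0.5,-1,0,25,0, 0.5,-1,0,25,0, 0.5,0,0,8,0, 0.5,0,0,0,0]';python3 plan.py 481 -288.6 28 174.6
```

```text
time: 12.7
tool_pos: [489.3, -292.4, 36.9]
tcp_rot: [-3.136, -0.002, 3.048]
contact_force: [0.7, 0.2, -0.1]
grip_width: 45.8
from [ 489.3 -292.4   36.9] 174.6 D [-8.3  3.8 -8.9] dyaw -0.0 n 1
[8.6, 3.0, 8.9, 0.0]
```

```bash
python3 -m jog '[0.5,9,3,4,0, 0.5,0,0,4,0, 0.5,0,0,0,0]';python3 plan.py 481 -288.6 28 174.6
```

```text
time: 13.0
tool_pos: [482.2, -289.6, 32.3]
tcp_rot: [-3.133, 0.003, 3.048]
contact_force: [-0.1, -0.9, 0.9]
grip_width: 45.9
from [ 482.2 -289.6   32.3] 174.7 D [-1.2  1.  -4.3] dyaw -0.1 n 1
[1.3, 0.9, 4.3, 0.1]
```

```bash
python3 -m jog '[0.5,0,0,4.5,0, 0.9,0,0,0,0, 0.9,0,0,0,0, 0.9,0,0,0,0, 0.9,0,0,0,0]'; python3 -m jog '[0.9,0,0,0,0, 0.9,0,0,0,0, 0.9,0,0,-20,0, 0.9,0,0,-45,0, 0.9,0,0,-45,0]';python3 -m jog '[0.9,0,0,-30,0, 0.9,0,0,0,0, 0.9,0,0,0,0]'
```

```text
time: 13.5
tool_pos: [482.7, -290.0, 28.6]
tcp_rot: [-3.132, 0.005, 3.048]
contact_force: [0.6, -0.3, -0.2]
grip_width: 19.8
time: 14.0
tool_pos: [478.8, -286.4, 134.3]
tcp_rot: [-3.141, -0.009, 3.048]
contact_force: [0.4, -1.5, -1.6]
grip_width: 19.5
time: 14.3
tool_pos: [480.8, -287.7, 171.0]
tcp_rot: [-3.135, -0.001, 3.048]
contact_force: [-0.4, -0.5, -0.3]
grip_width: 19.3
```

Tab held. I'll ease the grip in small steps with the ring just able to touch the bench, so a slip can't drop it.

```bash
python3 -m jog '[0.786,0,0,-3,0, 0.786,0,0,0,0, 0.786,0,0,-5,0, 0.786,0,0,5,0, 0.786,0,0,0,0]'; python3 -m jog '[0.784,0,0,-5,0, 0.784,0,0,5,0, 0.785,0,0,0,0]';python3 -c "
from h import *
shot('side','s11');crop('s11','s11a',200,160,360,320,3.7)"
```

```text
time: 14.8
tool_pos: [478.8, -286.2, 168.7]
tcp_rot: [-3.14, -0.009, 3.048]
contact_force: [0.0, 0.7, -1.9]
grip_width: 19.7
time: 15.1
tool_pos: [478.7, -286.2, 168.0]
tcp_rot: [-3.141, -0.01, 3.048]
contact_force: [-1.5, 0.4, 6.0]
grip_width: 19.6
```

View pics/s11a.png

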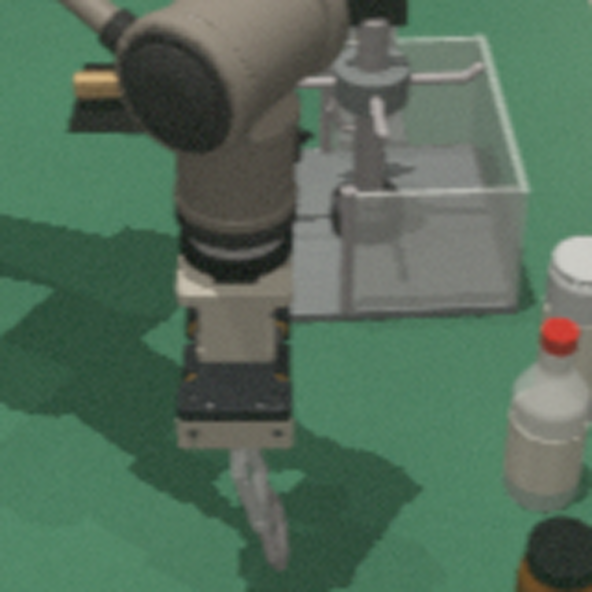

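The clamp swung nearly plumb, with the ring touching the bench. I'll rise a little and let it settle at the light grip.

```bash
python3 -m jog '[0.785,0,0,-6,0, 0.785,-4,0,0,0, 0.785,4,0,0,0, 0.79,0,0,0,0, 0.82,0,0,-8,0]'; python3 -m jog '[0.9,0,0,-20,0, 0.9,0,0,-20,0, 0.9,0,0,0,0]';python3 -c "
from h import *
shot('side','s12');crop('s12','s12a',200,160,360,320,3.7)"
```

```text
time: 15.65
tool_pos: [478.8, -286.2, 183.1]
tcp_rot: [-3.141, -0.01, 3.048]
contact_force: [-0.1, -0.0, -0.4]
grip_width: 19.6
time: 15.95
tool_pos: [479.3, -286.3, 225.8]
tcp_rot: [-3.141, -0.01, 3.048]
contact_force: [0.3, -0.3, -2.2]
grip_width: 19.2
```

View pics/s12a.png

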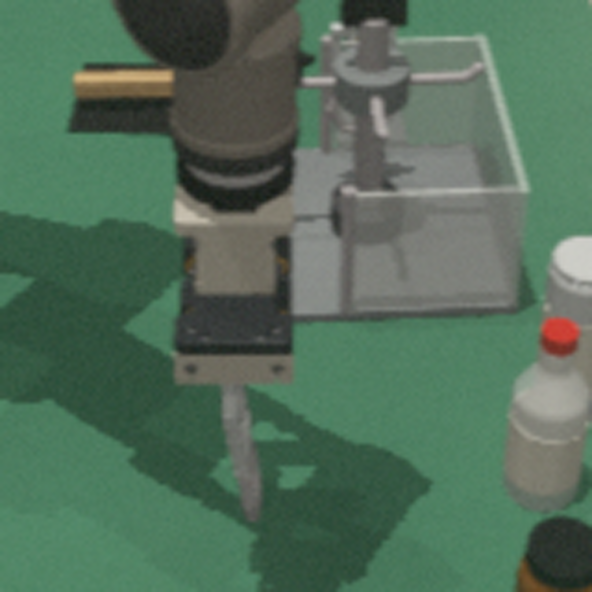

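```bash
python3 plan.py 480 95 258 178.1 42
```

```text
from [ 478.8 -285.9  224.3] 174.6 D [  1.2 380.9  33.7] dyaw 3.5 n 10
[3.4, 37.9, -3.4, -0.3]
[3.2, 38.0, -3.4, -0.3]
[3.0, 38.0, -3.4, -0.3]
[2.8, 38.0, -3.4, -0.3]
[2.5, 38.0, -3.4, -0.3]
[2.3, 38.0, -3.4, -0.3]
[2.1, 38.0, -3.4, -0.3]
[1.8, 38.0, -3.4, -0.3]
[1.6, 38.1, -3.4, -0.3]
[1.4, 38.1, -3.4, -0.3]
```

```bash
python3 -m jog '[1,2,15,-5,0, 1,3,30,-5,0, 1,3,38,-4,0, 1,3,38,-4,0, 1,3,38,-4,-1]';python3 -m jog '[1,2,38,-4,0, 1,2,38,-4,-1, 1,2,38,-4,0, 1,2,38,0,-1, 1,2,25,0,0]'; python3 plan.py 480 95 258 178.1 42
```

```text
time: 16.5
tool_pos: [477.1, -120.9, 242.6]
tcp_rot: [3.137, -0.019, 3.058]
contact_force: [0.3, 0.6, -1.4]
grip_width: 19.2
time: 17.0
tool_pos: [474.0, 69.5, 253.7]
tcp_rot: [3.133, -0.026, 3.097]
contact_force: [0.7, -0.2, -1.5]
grip_width: 19.4
from [474.   69.5 253.7] 177.4 D [ 6.  25.5  4.3] dyaw 0.7 n 1
[-4.8, 25.8, -4.3, -0.7]
```

```bash
python3 -m jog '[1,0,18,-6,-1, 1,0,6,-2,0, 1,0,0,0,0]'; python3 -c "
from h import *
shot('side','s13');crop('s13','s13a',210,80,360,240,3.7)
shot('top','t13');crop('t13','t13a',130,100,290,260,3.7)"; python3 plan.py 556 93.6 258 178.1 42
```

```text
time: 17.3
tool_pos: [471.5, 99.4, 260.3]
tcp_rot: [3.132, -0.031, 3.121]
contact_force: [0.3, 0.1, -1.4]
grip_width: 19.6
from [471.8  98.2 260.2] 178.7 D [84.2 -4.6 -2.2] dyaw -0.6 n 3
[-28.1, -0.9, 0.7, 0.2]
[-28.1, -0.8, 0.7, 0.2]
[-28.1, -0.7, 0.7, 0.2]
```

View pics/s13a.png

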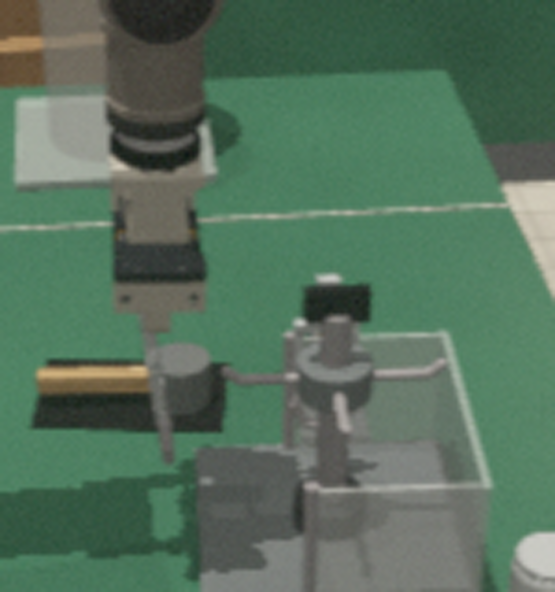

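View pics/t13a.png

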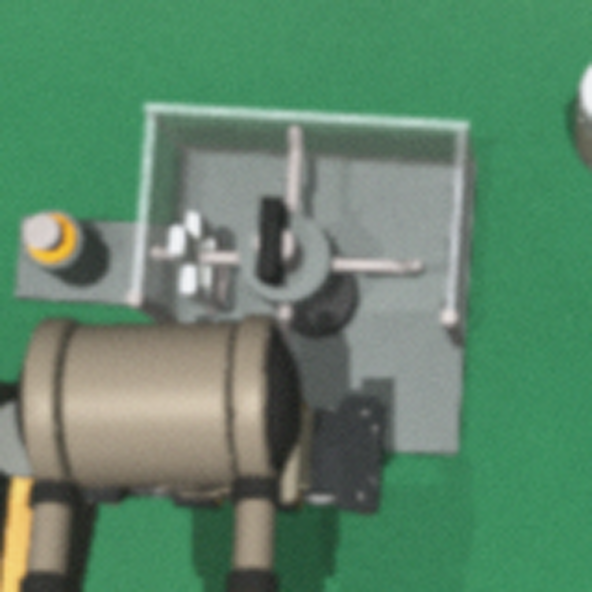

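```bash
python3 -c "
from h import *
O=lambda u,v,z:px2w('top',130+u/3.7,100+v/3.7,z).round(1)
print(O(294,130,187),O(418,265,187))
print(px2w('side',210+225/3.7,80+372/3.7,187))
# side: eye pos prediction, ring bottom
for X in([471.8,98,260-24],[478,98,260-57],[496,98,260-24-147]): print(np.array(w2px('side',X))*1-[210,80], (np.array(w2px('side',X))-[210,80])*3.7)
"
```

```text
[723.7  87.8 187. ] [623.7  -6.8 187. ]
[530.36943862  86.46383423 187.        ]
[42.0897053  86.76746711] [155.73190962 321.0396283 ]
[44.36275365 95.35215242] [164.14218849 352.80296394]
[ 50.73034964 123.24476244] [187.70229367 456.00562101]
```

```bash
python3 -m jog '[1,-15,-4,1,0, 1,-25,-2,1,0, 1,-25,0,0,0, 1,-20,0,0,0, 1,0,0,0,0]'; python3 -c "
from h import *
shot('side','s14');crop('s14','s14a',210,80,360,240,3.7)
"; python3 plan.py 559 92 258 178.1 42
```

```text
time: 17.9
tool_pos: [558.4, 83.7, 253.5]
tcp_rot: [3.134, -0.034, 3.111]
contact_force: [0.8, -0.3, -1.9]
grip_width: 19.3
from [557.2  83.8 253.4] 178.2 D [1.8 8.2 4.6] dyaw -0.1 n 1
[-1.6, 8.3, -4.6, 0.1]
```

View pics/s14a.png

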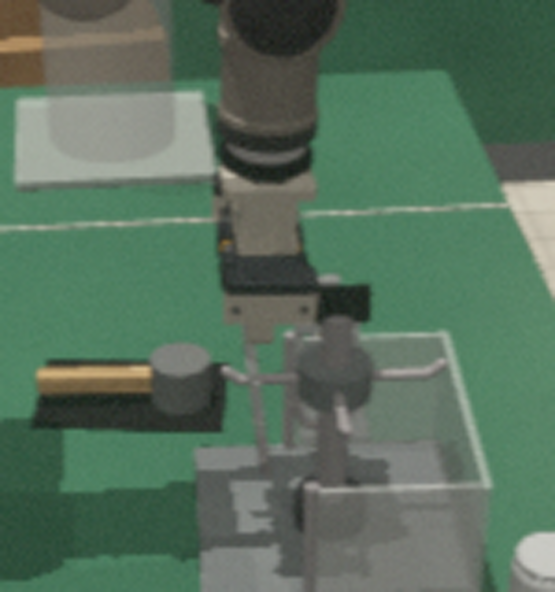

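Threaded: the branch tip at (228,372) shows in front of the clamp. I'll centre sideways and then lower.

```bash
python3 -m jog '[1,-2,8,0,0, 1,0,0,0,0, 1,0,0,8,0, 1,0,0,6,0, 1,0,0,0,0]'; python3 plan.py 559 92 237 178.1 42
```

```text
time: 18.45
tool_pos: [556.2, 91.5, 238.1]
tcp_rot: [3.134, -0.038, 3.109]
contact_force: [-0.4, 0.2, -1.3]
grip_width: 19.6
from [556.2  91.5 238.1] 178.1 D [ 2.8  0.5 -1.1] dyaw -0.0 n 1
[-2.8, 0.6, 1.1, 0.0]
```

```bash
python3 -m jog '[1,0,0,4,0, 1,0,0,0,0]'; python3 -c "
from h import *
shot('side','s15');crop('s15','s15a',220,110,340,240,4.5)
"; python3 plan.py 559 92 237 178.1 42
```

```text
time: 18.65
tool_pos: [556.2, 91.6, 234.8]
tcp_rot: [3.134, -0.036, 3.109]
contact_force: [-0.1, 0.3, 0.0]
grip_width: 19.6
from [556.2  91.6 234.8] 178.2 D [2.8 0.4 2.2] dyaw -0.1 n 1
[-2.8, 0.5, -2.2, 0.1]
```

View pics/s15a.png

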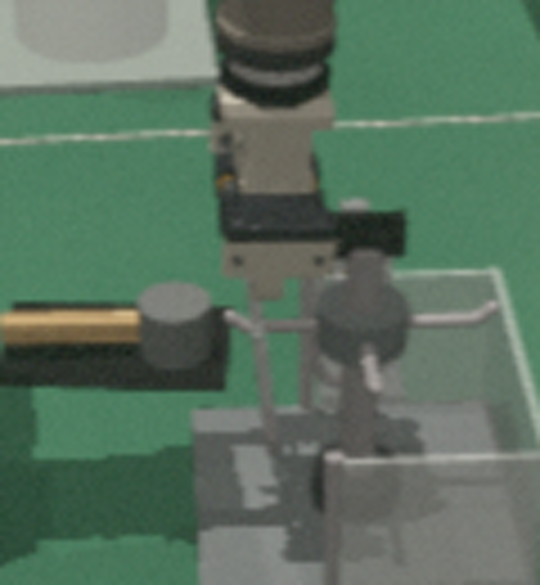

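```bash
python3 -m jog '[1,0,0,2,0, 0.7,0,0,0,0, 0.6,0,0,0,0, 0.5,0,0,0,0, 0.3,0,0,-20,0]'; python3 -m jog '[0.3,0,0,-40,0, 0.3,0,0,-30,0, 0.3,0,0,0,0]'; python3 -c "
from h import *
shot('side','s16');crop('s16','s16a',220,110,340,240,4.5)
"
```

```text
time: 19.2
tool_pos: [556.1, 91.4, 252.2]
tcp_rot: [3.134, -0.038, 3.109]
contact_force: [-0.4, -0.3, 0.9]
grip_width: 46.7
time: 19.5
tool_pos: [559.0, 90.8, 325.1]
tcp_rot: [3.134, -0.038, 3.11]
contact_force: [-0.5, 0.5, 0.5]
grip_width: 63.9
```

View pics/s16a.png

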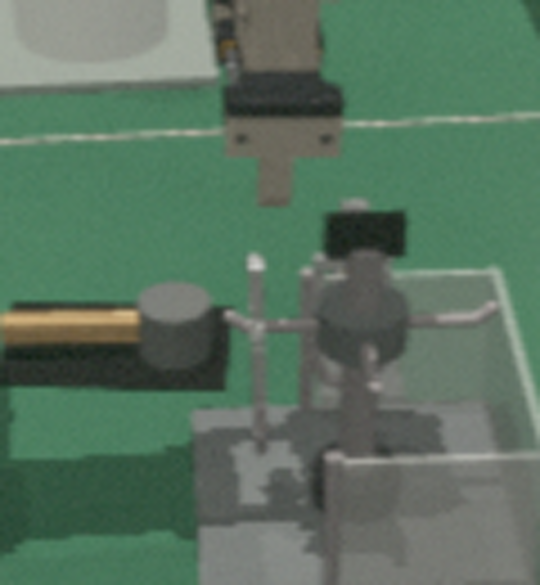

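```bash
python3 plan.py 628 92 325 178.1 42
```

```text
from [558.3  90.8 323. ] 178.2 D [69.7  1.2  2. ] dyaw -0.1 n 2
[-34.8, 1.7, -1.0, 0.0]
[-34.8, 1.8, -1.0, 0.0]
```

```bash
python3 -m jog '[0.5,-25,2,0,0, 0.5,-30,1,0,0, 0.5,-13,0,0,0, 0.5,0,0,0,0]'; python3 plan.py 628 92 276 178.1 42
```

```text
time: 19.95
tool_pos: [626.3, 91.7, 314.0]
tcp_rot: [3.135, -0.05, 3.11]
contact_force: [-0.5, -0.1, -0.9]
grip_width: 46.1
from [626.3  91.7 314. ] 178.2 D [  1.7   0.3 -38. ] dyaw -0.1 n 1
[-1.7, 0.3, 38.0, 0.1]
```

```bash
python3 -m jog '[0.5,-1,0,20,0, 0.5,-1,0,17,0, 1,0,0,0,0, 1,0,0,0,0, 1,0,0,0,0]'; python3 -m jog '[1,0,0,0,0, 1,0,0,0,0, 1,0,0,0,0]'
```

```text
time: 20.45
tool_pos: [623.0, 92.1, 271.9]
tcp_rot: [3.135, -0.059, 3.11]
contact_force: [0.4, 0.1, 0.2]
grip_width: 26.3
time: 20.75
tool_pos: [623.0, 93.5, 272.9]
tcp_rot: [3.133, -0.057, 3.111]
contact_force: [0.6, -0.7, -4.3]
grip_width: 13.8
```

```bash
python3 -m jog '[1,0,0.5,0,5, 1,0,0.7,0,8, 1,0,0.7,0,8, 1,0,0.7,0,8, 1,0,0.7,0,8]'; python3 -m jog '[1,0,0.7,0,8, 1,0,0.7,0,8, 1,0,0.7,0,8, 1,0,0.7,0,8, 1,0,0.7,0,8]'; python3 plan.py 629 97 272 88.1
```

```text
time: 21.25
tool_pos: [624.1, 96.5, 273.0]
tcp_rot: [-3.113, -0.049, 2.442]
contact_force: [-0.0, -1.0, -3.5]
grip_width: 13.6
time: 21.75
tool_pos: [627.2, 98.2, 273.1]
tcp_rot: [-3.089, -0.019, 1.714]
contact_force: [-0.6, -0.0, -3.8]
grip_width: 14.1
from [627.2  98.2 273.1] 98.2 D [ 1.8 -1.2 -1.1] dyaw -10.1 n 2
[-0.7, 0.8, 0.5, 5.1]
[-0.7, 0.9, 0.5, 5.1]
```

```bash
python3 -m jog '[1,0,0.5,0,6, 1,0,0.5,0,4.5, 1,0,0,0,0]'; python3 plan.py 629 97 272 88.1;python3 -m jog '[0.5,0,0,0,0, 0.5,0,0,0,0, 0.5,0,0,-35,0, 0.5,0,0,-25,0]'; python3 -c "
from h import *
shot('side','s17');crop('s17','s17a',220,80,360,220,4.2)
shot('top','t17')"; python3 plan.py 545 -403 300 186
```

```text
time: 22.05
tool_pos: [628.3, 98.3, 273.1]
tcp_rot: [-3.086, -0.009, 1.521]
contact_force: [-1.0, 1.0, -3.2]
grip_width: 14.1
from [628.3  98.3 273.1] 87.1 D [ 0.7 -1.3 -1.1] dyaw 1.0 n 1
[-1.2, 0.8, 1.1, -1.0]
time: 22.45
tool_pos: [630.3, 96.9, 332.2]
tcp_rot: [-3.08, -0.008, 1.527]
contact_force: [0.2, 0.2, 0.2]
grip_width: 41.4
from [631.2  96.9 333.9] 87.5 D [ -86.2 -499.9  -33.9] dyaw 98.5 n 13
[-38.7, -4.9, 2.6, -7.6]
[-37.7, -10.0, 2.6, -7.6]
[-36.1, -14.9, 2.6, -7.6]
[-33.8, -19.5, 2.6, -7.6]
[-30.9, -23.8, 2.6, -7.6]
[-27.5, -27.7, 2.6, -7.6]
[-23.6, -31.1, 2.6, -7.6]
[-19.3, -33.9, 2.6, -7.6]
[-14.7, -36.2, 2.6, -7.6]
[-9.8, -37.8, 2.6, -7.6]
[-4.7, -38.7, 2.6, -7.6]
[0.4, -39.0, 2.6, -7.6]
[5.6, -38.6, 2.6, -7.6]
```

View pics/s17a.png

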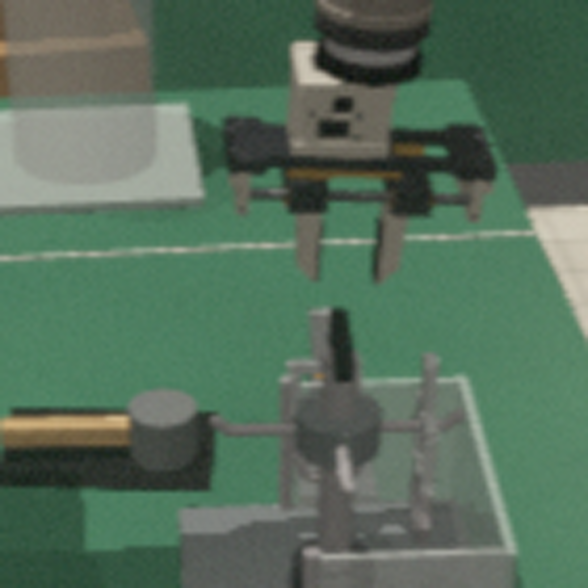

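View pics/t17.png

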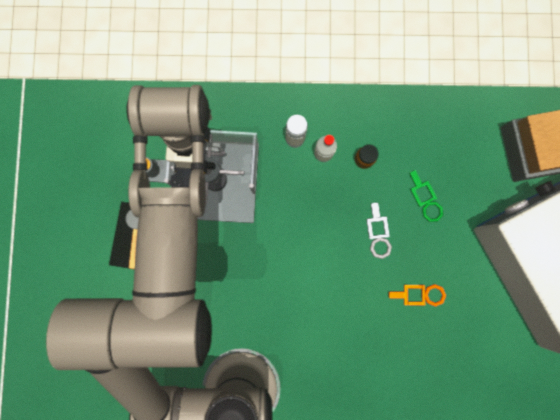

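Branch 1 now faces the front and clamp A hangs on the left branch. The second clamp is unmoved at (378,232).

```bash
python3 plan.py 544.5 -403 300 8
```

```text
from [631.2  96.9 333.9] 87.5 D [ -86.7 -499.9  -33.9] dyaw -79.5 n 12
[-41.9, -5.4, 2.8, 6.6]
[-42.3, -0.5, 2.8, 6.6]
[-42.1, 4.4, 2.8, 6.6]
[-41.3, 9.2, 2.8, 6.6]
[-39.9, 13.9, 2.8, 6.6]
[-38.1, 18.4, 2.8, 6.6]
[-35.7, 22.7, 2.8, 6.6]
[-32.8, 26.6, 2.8, 6.6]
[-29.5, 30.2, 2.8, 6.6]
[-25.9, 33.4, 2.8, 6.6]
[-21.8, 36.2, 2.8, 6.6]
[-17.5, 38.5, 2.8, 6.6]
```

```bash
python3 -m jog '[0.5,-42,-5,0,6.6, 0.5,-42,0,0,6.6, 0.5,-42,4,0,6.6, 0.5,-41,9,0,6.6, 0.5,-40,14,0,6.6]'; python3 -m jog '[0.5,-38,18,3,6.6, 0.5,-36,23,5,6.6, 0.5,-33,27,5,6.6, 0.5,-29,30,10,6.6, 0.5,-26,33,10,6.6]'; python3 plan.py 544.5 -403 200 8
```

```text
time: 23.05
tool_pos: [594.4, -111.5, 331.1]
tcp_rot: [-3.089, 0.024, 0.947]
contact_force: [0.2, 0.3, -0.4]
grip_width: 45.5
time: 23.55
tool_pos: [550.7, -327.2, 295.8]
tcp_rot: [-3.113, 0.049, 0.352]
contact_force: [0.0, -0.2, -1.0]
grip_width: 45.7
from [ 550.7 -327.2  295.8] 20.1 D [ -6.2 -75.8 -95.8] dyaw -12.1 n 3
[-10.6, 23.0, 31.9, 4.0]
[-9.0, 23.7, 31.9, 4.0]
[-7.3, 24.3, 31.9, 4.0]
```

```bash
python3 -m jog '[0.5,-11,25,30,4, 0.5,-9,25,35,4, 0.5,-7,23,35,4, 0.5,0,0,30,0, 0.5,0,0,0,0]'; python3 plan.py 544.5 -403 60 8
```

```text
time: 24.05
tool_pos: [531.6, -413.2, 156.4]
tcp_rot: [-3.123, 0.058, 0.126]
contact_force: [-0.7, 0.1, -0.3]
grip_width: 45.9
from [ 531.6 -413.2  156.4] 7.2 D [ 12.9  10.2 -96.4] dyaw 0.8 n 3
[4.7, -2.8, 32.1, -0.3]
[4.7, -2.8, 32.1, -0.3]
[4.7, -2.8, 32.1, -0.3]
```

```bash
python3 -m jog '[0.5,6,-4,30,0, 0.5,6,-4,35,0, 0.5,2,-2,25,0, 0.5,0,0,0,0]'; python3 plan.py 544.5 -403 40 8; python3 -c "
from h import *
shot('side','s18');crop('s18','s18a',200,270,350,390,4.2)"
```

```text
time: 24.45
tool_pos: [541.0, -401.3, 68.6]
tcp_rot: [-3.129, 0.054, 0.13]
contact_force: [-0.4, 0.6, -0.3]
grip_width: 45.8
from [ 541.  -401.3   68.6] 7.4 D [  3.5  -1.7 -28.6] dyaw 0.6 n 1
[3.2, 2.2, 28.6, -0.6]
```

View pics/s18a.png

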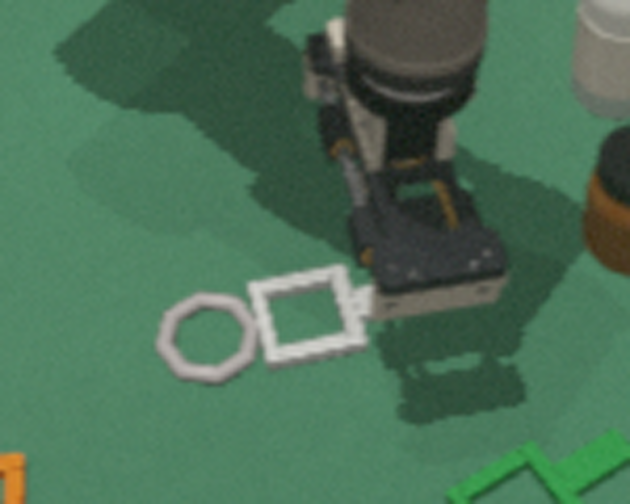

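```bash
python3 -m jog '[0.5,6,2,20,-0.5, 0.5,1,1,14,0, 0.5,0,0,0,0]'; python3 plan.py 545.5 -403 28.5 8
```

```text
time: 24.8
tool_pos: [551.1, -406.7, 43.8]
tcp_rot: [-3.14, 0.044, 0.14]
contact_force: [-0.2, 0.4, -0.7]
grip_width: 46.1
from [ 551.1 -406.7   43.8] 8.0 D [ -5.6   3.7 -15.3] dyaw -0.0 n 1
[-5.1, -4.5, 15.3, 0.0]
```

```bash
python3 -m jog '[0.5,-4,-4,5,0, 0.5,0,0,6,0, 0.5,0,0,0,0]'; python3 plan.py 545.5 -403 28.5 8
```

```text
time: 25.1
tool_pos: [546.8, -404.4, 36.2]
tcp_rot: [3.139, 0.041, 0.14]
contact_force: [0.4, 0.4, -1.1]
grip_width: 45.8
from [ 546.8 -404.4   36.2] 8.0 D [-1.3  1.4 -7.7] dyaw -0.0 n 1
[-1.0, -1.6, 7.7, 0.0]
```

```bash
python3 -m jog '[0.5,-1,-1,5,0, 0.5,0,0,4,0, 0.5,0,0,0,0]'; python3 plan.py 545.5 -403 28.5 8
```

```text
time: 25.4
tool_pos: [545.3, -404.0, 27.6]
tcp_rot: [3.138, 0.04, 0.139]
contact_force: [0.3, -0.0, -0.5]
grip_width: 46.1
from [ 545.3 -404.    27.6] 8.0 D [0.2 1.  0.9] dyaw 0.0 n 1
[0.4, -0.9, -0.9, -0.0]
```

```bash
python3 -m jog '[0.9,0,0,-0.5,0, 0.9,0,0,0,0, 0.9,0,0,0,0, 0.9,0,0,0,0, 0.9,0,0,0,0]'; python3 -m jog '[0.9,0,0,0,0, 0.9,0,0,-20,0, 0.9,0,0,-40,0, 0.9,0,0,-45,0, 0.9,0,0,-35,0]';python3 -m jog '[0.9,0,0,0,0, 0.9,0,0,0,0]';  python3 plan.py 545 -403 172 8
```

```text
time: 25.9
tool_pos: [545.4, -404.1, 28.2]
tcp_rot: [3.137, 0.04, 0.139]
contact_force: [-0.4, -0.2, -0.4]
grip_width: 19.5
time: 26.4
tool_pos: [548.1, -400.2, 163.6]
tcp_rot: [-3.132, 0.05, 0.139]
contact_force: [0.2, -0.2, -1.4]
grip_width: 19.4
time: 26.6
tool_pos: [550.0, -401.5, 169.6]
tcp_rot: [-3.14, 0.043, 0.139]
contact_force: [-0.9, 0.6, -2.4]
grip_width: 19.7
from [ 550.  -401.5  169.6] 8.0 D [-5.  -1.5  2.4] dyaw 0.0 n 1
[-5.2, 0.8, -2.4, -0.0]
```

```bash
python3 -m jog '[0.786,0,0,-2,0, 0.786,0,0,0,0, 0.786,0,0,-5,0, 0.786,0,0,5,0, 0.786,0,0,0,0]'; python3 -m jog '[0.784,0,0,-5,0, 0.784,0,0,5,0, 0.785,0,0,0,0]';python3 -c "
from h import *
shot('side','s19');crop('s19','s19a',200,200,360,370,3.5)"
```

```text
time: 27.1
tool_pos: [548.4, -400.1, 165.9]
tcp_rot: [-3.133, 0.049, 0.139]
contact_force: [0.0, -0.6, -1.6]
grip_width: 19.8
time: 27.4
tool_pos: [549.1, -400.5, 166.5]
tcp_rot: [-3.134, 0.048, 0.139]
contact_force: [1.6, 0.0, 3.0]
grip_width: 19.7
```

View pics/s19a.png

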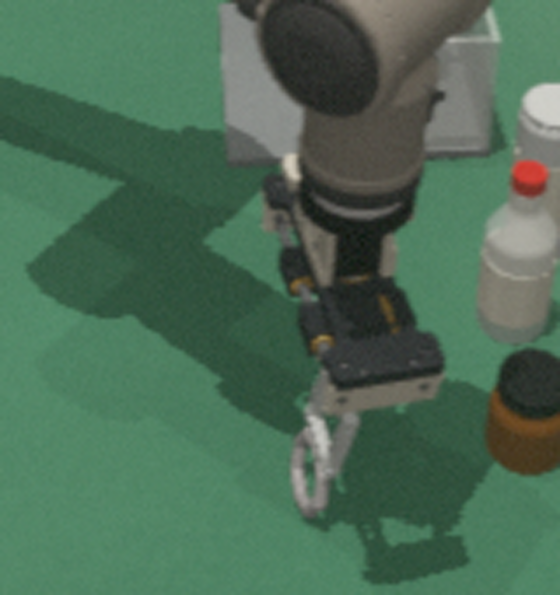

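```bash
python3 -m jog '[0.785,0,0,-6,0, 0.785,-4,0,0,0, 0.785,4,0,0,0, 0.785,0,0,-4,0, 0.785,0,0,0,0]'; python3 -c "
from h import *
shot('side','s20');crop('s20','s20a',200,200,360,370,3.5)"
```

```text
time: 27.95
tool_pos: [548.7, -400.3, 176.7]
tcp_rot: [-3.133, 0.05, 0.139]
contact_force: [-0.1, 0.6, -1.5]
grip_width: 19.7
```

View pics/s20a.png

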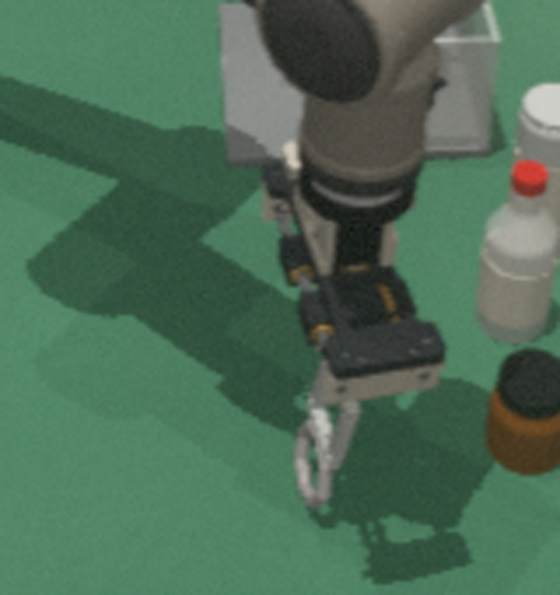

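```bash
python3 -m jog '[0.784,0,0,-4,0, 0.784,0,0,4,0, 0.784,-4,0,0,0, 0.785,4,0,0,0, 0.785,0,0,0,0]'; python3 -c "
from h import *
shot('side','s21');crop('s21','s21a',200,200,360,370,3.5)
o=get_obs()['tool_pos']
for t in (0,10,20,30):
  a=np.radians(t);b=np.array([o[0]-1-116*np.sin(a),o[1],o[2]-24-116*np.cos(a)]);print(t,(np.array(w2px('side',b))-[200,200])*3.5)"
```

```text
time: 28.5
tool_pos: [548.2, -399.9, 175.6]
tcp_rot: [-3.131, 0.051, 0.139]
contact_force: [0.2, 0.5, -0.7]
grip_width: 20.3
0 [329.87061768 462.05865171]
10 [303.00450747 462.88874028]
20 [276.83713426 460.72235942]
30 [252.04074767 455.57599154]
```

View pics/s21a.png

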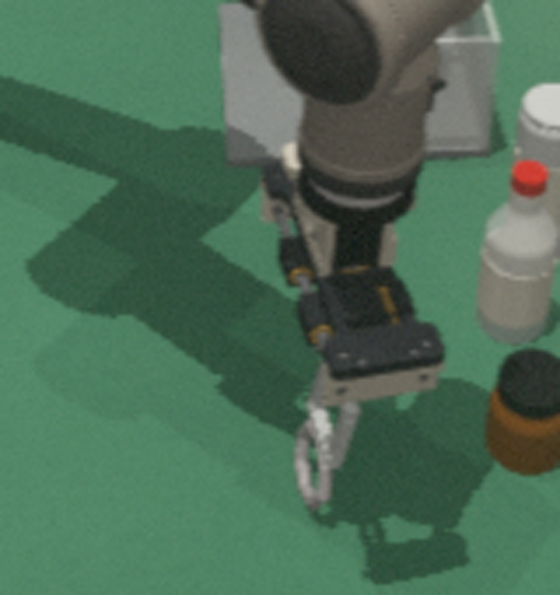

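Ring centre at (315,460), which puts it about 5° from plumb. Tightening and lifting.

```bash
python3 -m jog '[0.9,0,0,0,0, 0.9,0,0,0,0, 0.9,0,0,-20,0, 0.9,0,0,-35,0, 0.9,0,0,-25,0]'; python3 -c "
from h import *
shot('side','s22');crop('s22','s22a',200,160,360,330,3.5)
o=get_obs()['tool_pos']
for t in (0,10):
  a=np.radians(t);b=np.array([o[0]-1-149*np.sin(a),o[1],o[2]-24-149*np.cos(a)]);print(t,(np.array(w2px('side',b))-[200,160])*3.5)
b=np.array([o[0]-1,o[1],o[2]-24-116]);print((np.array(w2px('side',b))-[200,160])*3.5)
"; python3 plan.py 478 92 260 -2
```

```text
time: 29.05
tool_pos: [550.8, -399.1, 252.6]
tcp_rot: [-3.123, 0.058, 0.14]
contact_force: [0.2, -0.5, -0.7]
grip_width: 19.5
0 [336.60766384 559.82709232]
10 [301.19614385 560.78452818]
[337.79639532 530.11163891]
from [ 551.8 -399.9  257. ] 8.0 D [-73.8 491.9   3. ] dyaw -10.0 n 12
[-0.4, -41.4, -0.3, 0.8]
[-1.0, -41.4, -0.3, 0.8]
[-1.6, -41.4, -0.3, 0.8]
[-2.2, -41.4, -0.3, 0.8]
[-2.8, -41.4, -0.3, 0.8]
[-3.4, -41.3, -0.3, 0.8]
[-4.0, -41.3, -0.3, 0.8]
[-4.6, -41.2, -0.3, 0.8]
[-5.2, -41.1, -0.3, 0.8]
[-5.8, -41.0, -0.3, 0.8]
[-6.4, -41.0, -0.3, 0.8]
[-7.0, -40.9, -0.3, 0.8]
```

View pics/s22a.png

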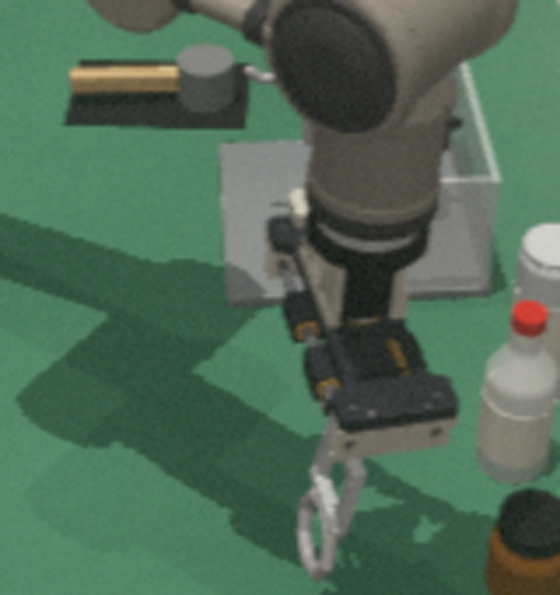

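```bash
python3 -m jog '[1,-4,-15,-4,1, 1,-8,-28,-4,1, 1,-8,-38,-4,1, 1,-8,-40,-2,1, 1,-6,-40,0,1]'; python3 -m jog '[1,-5,-40,0,1, 1,-5,-40,0,1, 1,-5,-40,0,1, 1,-5,-40,0,1, 1,-5,-40,0,1]';python3 plan.py 478 92 270 -2
```

```text
time: 29.6
tool_pos: [501.7, -243.5, 271.5]
tcp_rot: [-3.136, 0.053, 0.042]
contact_force: [1.1, 0.4, -1.0]
grip_width: 19.3
time: 30.1
tool_pos: [471.6, -35.8, 271.2]
tcp_rot: [-3.141, 0.053, -0.051]
contact_force: [0.5, -0.2, -1.8]
grip_width: 19.3
from [471.6 -35.8 271.2] -2.9 D [  6.4 127.8  -1.2] dyaw 0.9 n 3
[-0.1, -42.7, 0.4, -0.3]
[0.2, -42.7, 0.4, -0.3]
[0.4, -42.7, 0.4, -0.3]
```

```bash
python3 -m jog '[1,0,-40,0,0, 1,0,-35,0,-1, 1,0,-20,0,0, 1,0,-8,0,0, 1,0,0,0,0]';  python3 -c "
from h import *
o=get_obs()['tool_pos']
shot('side','s23');crop('s23','s23a',210,80,360,240,3.7)
for dz in (57,69,24+149,36+149): print(dz,(np.array(w2px('side',[o[0]-1,o[1],o[2]-dz]))-[210,80])*3.7)
shot('top','t23');crop('t23','t23a',130,100,290,260,3.7)
";python3 plan.py 478 92 270 -2
```

```text
time: 30.6
tool_pos: [473.6, 75.5, 269.6]
tcp_rot: [-3.139, 0.053, -0.028]
contact_force: [-0.6, 0.3, -0.7]
grip_width: 19.2
57 [159.0572444  357.91079243]
69 [159.53215962 369.54270221]
173 [163.45029602 465.50805964]
185 [163.88077035 476.05149641]
from [473.7  74.3 269.7] -1.7 D [ 4.3 17.7  0.3] dyaw -0.3 n 1
[3.7, -17.8, -0.3, 0.3]
```

View pics/s23a.png

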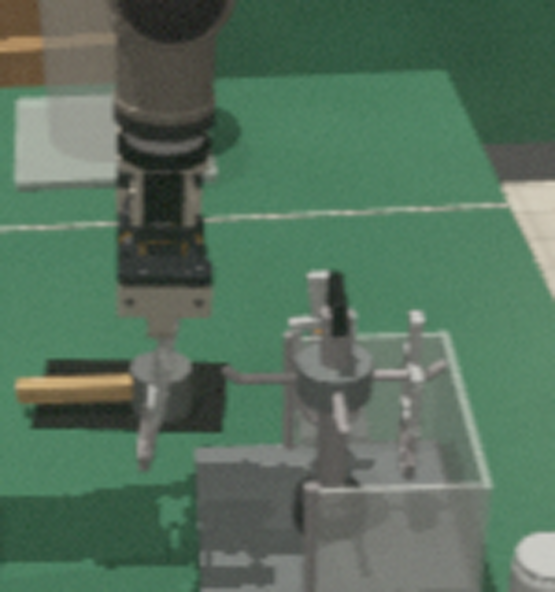

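View pics/t23a.png

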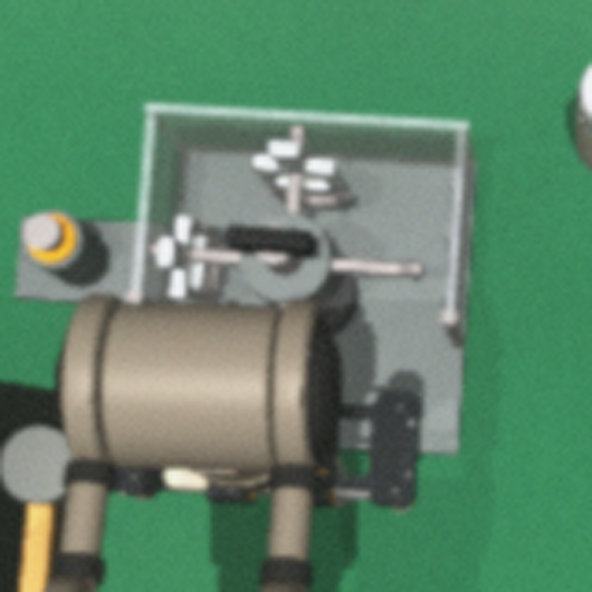

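```bash
python3 -m jog '[1,3,-13,4,0, 1,0,-7,2,0, 1,0,0,0,0]'; python3 plan.py 568 92.5 264 -2
```

```text
time: 31.0
tool_pos: [477.8, 93.1, 262.8]
tcp_rot: [-3.14, 0.054, -0.034]
contact_force: [0.2, -0.9, -0.5]
grip_width: 19.6
from [477.8  93.1 262.8] -2.0 D [90.2 -0.6  1.2] dyaw -0.0 n 3
[30.1, -0.8, -0.4, 0.0]
[30.1, -0.9, -0.4, 0.0]
[30.1, -0.9, -0.4, 0.0]
```

```bash
python3 -m jog '[1,15,-1,-2,0, 1,25,-1,0,0, 1,15,-1,0,0, 1,0,0,0,0]'; python3 -c "
from h import *
shot('side','s24');crop('s24','s24a',220,110,340,240,4.5)
"; python3 plan.py 568 92.5 264 -2
```

```text
time: 31.4
tool_pos: [534.4, 93.4, 261.3]
tcp_rot: [-3.141, 0.054, -0.035]
contact_force: [-0.8, 0.4, -2.0]
grip_width: 19.3
from [533.5  93.4 261.3] -2.0 D [34.5 -0.9  2.7] dyaw 0.0 n 1
[34.5, -0.3, -2.7, -0.0]
```

View pics/s24a.png

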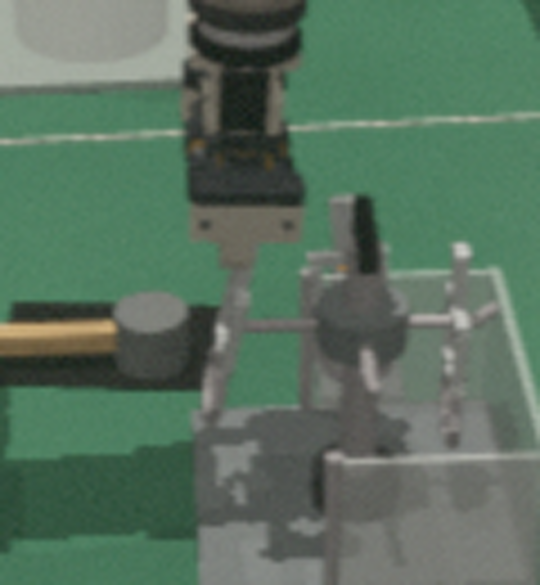

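```bash
python3 -m jog '[1,5,0,-3,0, 1,12,0,-1,0, 1,14,0,0,0, 1,4,0,0,0, 1,0,0,0,0]'; python3 -c "
from h import *
shot('side','s25');crop('s25','s25a',220,110,340,240,4.5)
"; python3 plan.py 568 92.5 264 -2
```

```text
time: 31.95
tool_pos: [567.4, 91.7, 264.7]
tcp_rot: [-3.141, 0.057, -0.035]
contact_force: [-0.2, 0.5, -0.1]
grip_width: 19.2
from [567.1  91.7 264.7] -2.0 D [ 0.9  0.8 -0.7] dyaw 0.0 n 1
[0.8, -0.8, 0.7, -0.0]
```

View pics/s25a.png

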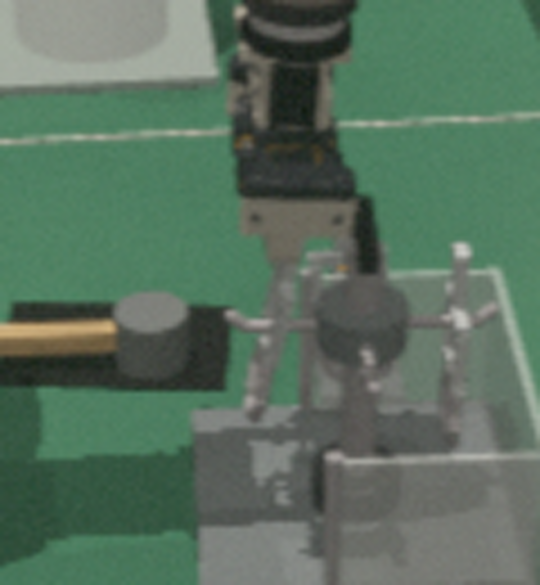

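Threaded: the tip shows at (230,318), left of the clamp. Lowering in steps while watching the force.

```bash
python3 -m jog '[1,0,0,7,0, 1,0,0,6,0, 1,0,0,0,0]';python3 -m jog '[1,0,0,4,0, 1,0,0,0,0]';python3 -m jog '[1,0,0,4,0, 1,0,0,0,0]'
```

```text
time: 32.3
tool_pos: [564.8, 91.9, 250.9]
tcp_rot: [-3.141, 0.058, -0.035]
contact_force: [0.1, -0.0, -1.6]
grip_width: 19.2
time: 32.5
tool_pos: [564.0, 92.0, 246.4]
tcp_rot: [-3.141, 0.058, -0.035]
contact_force: [-0.5, 0.3, -1.7]
grip_width: 19.1
time: 32.7
tool_pos: [563.7, 92.0, 242.1]
tcp_rot: [-3.141, 0.058, -0.035]
contact_force: [-0.9, 0.1, -1.9]
grip_width: 19.4
```

```bash
python3 -m jog '[1,0,0,3,0, 1,0,0,0,0]';python3 -m jog '[1,0,0,3,0, 1,0,0,0,0]'; python3 -c "
from h import *
shot('side','s26');crop('s26','s26a',220,110,340,240,4.5)
"
```

```text
time: 32.9
tool_pos: [563.6, 92.0, 238.9]
tcp_rot: [-3.141, 0.058, -0.035]
contact_force: [0.2, -1.0, -1.4]
grip_width: 19.4
time: 33.1
tool_pos: [563.5, 92.0, 235.7]
tcp_rot: [-3.141, 0.058, -0.035]
contact_force: [0.7, 0.7, -0.9]
grip_width: 19.3
```

View pics/s26a.png

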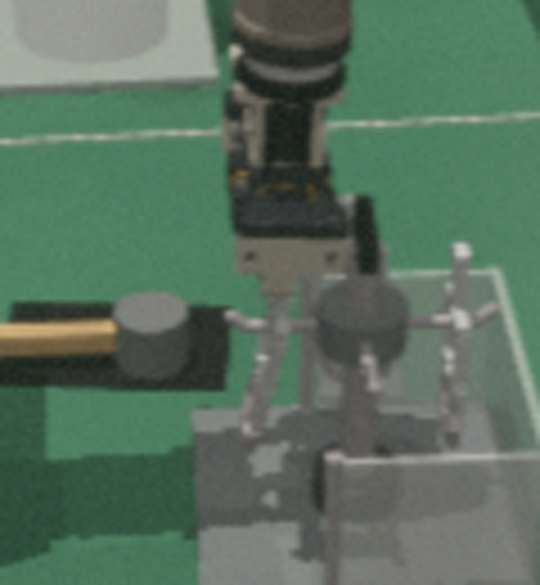

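```bash
python3 -m jog '[1,0,0,3,0, 1,0,0,0,0]'; python3 -m jog '[0.75,0,0,0,0, 0.7,0,0,0,0, 0.6,0,0,0,0, 0.5,0,0,0,0, 0.4,0,0,-15,0]'; python3 -m jog '[0.3,0,0,-40,0, 0.3,0,0,-30,0, 0.3,0,0,0,0]'; python3 -c "
from h import *
shot('side','s27');crop('s27','s27a',220,110,340,240,4.5)
shot('top','t27')
"
```

```text
time: 33.35
tool_pos: [564.2, 92.0, 234.5]
tcp_rot: [-3.141, 0.054, -0.035]
contact_force: [-1.1, 0.2, -0.3]
grip_width: 19.4
time: 33.85
tool_pos: [564.2, 91.9, 248.0]
tcp_rot: [-3.141, 0.057, -0.035]
contact_force: [1.2, 0.2, 0.2]
grip_width: 47.0
time: 34.15
tool_pos: [568.6, 91.7, 320.8]
tcp_rot: [-3.141, 0.057, -0.035]
contact_force: [0.7, -0.2, 0.2]
grip_width: 63.9
```

View pics/s27a.png

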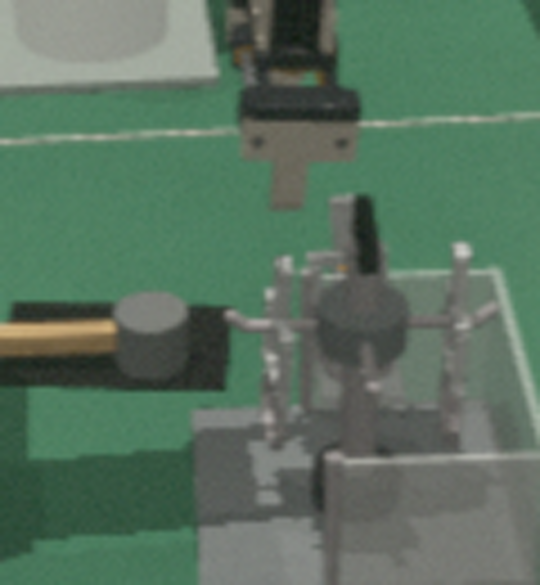

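View pics/t27.png

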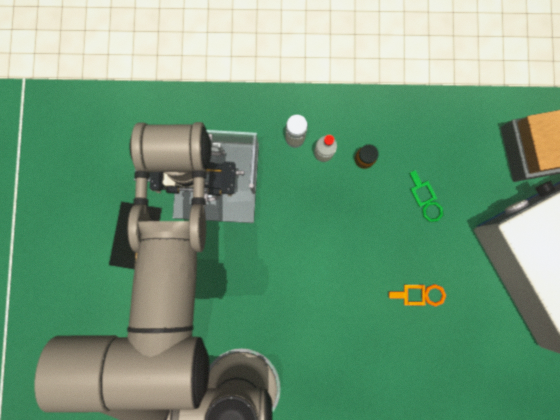

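Both clamps hang on their branches and no loose white ones remain. I'll back off and look for the mallet, which has been knocked.

```bash
python3 -m jog '[0.2,-30,20,0,0, 0.2,-45,40,0,0, 0.2,-30,40,0,0, 0,-10,40,0,0, 0,0,20,0,0]'; python3 -c "
from h import *
shot('top','t28');crop('t28','t28a',100,125,260,285,3.7)
shot('side','s28');crop('s28','s28a',200,110,340,240,4.2)
"
```

```text
time: 34.75
tool_pos: [446.8, -59.4, 314.8]
tcp_rot: [-3.139, 0.08, -0.028]
contact_force: [-0.1, 1.1, 0.4]
grip_width: 84.6
```

View pics/t28a.png

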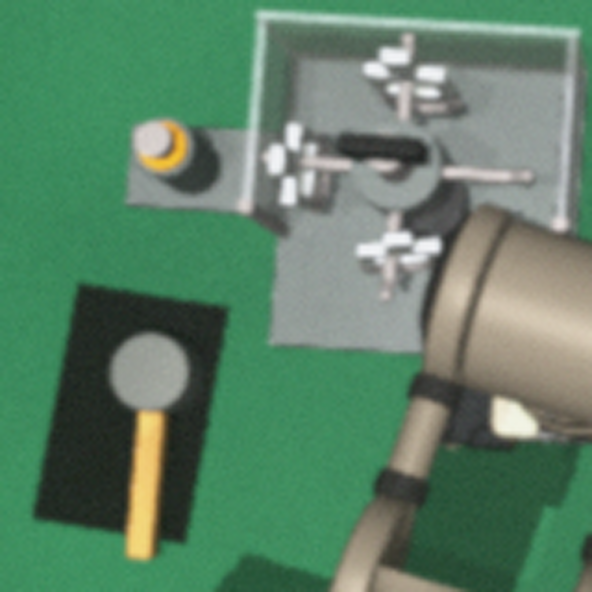

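View pics/s28a.png

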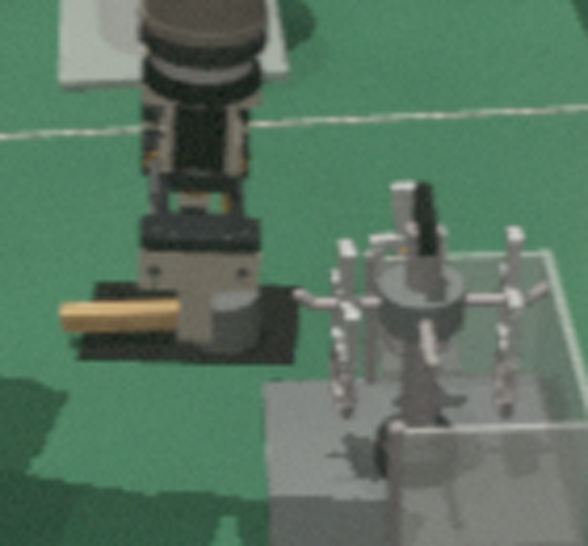

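```bash
python3 -c "
from h import *
O=lambda u,v,z:px2w('top',100+u/3.7,125+v/3.7,z).round(1)
h=O(149,372,55);e=O(141.5,556,40);s=O(151,412,40)
print(h,e,s,np.degrees(np.arctan2(*(h-e)[1::-1])),np.degrees(np.arctan2(*(s-e)[1::-1])))
print('plunger',O(153,138,130)); print('pad',[O(*p,3) for p in((79,285),(228,309),(186,543),(36,518))])
print('clampB tab',O(397,243,236),'A tab',O(292,155,236))
"; python3 plan.py 440 325 250 -5
```

```text
[480.  306.4  55. ] [332.3 310.1  40. ] [448.4 307.8  40. ] -1.4350037630064811 -1.1349100568979866
plunger [656.4 289.1 130. ]
pad [array([555.5, 384.4,   3. ]), array([537.4, 258.1,   3. ]), array([341.9, 284.8,   3. ]), array([360.3, 410.4,   3. ])]
clampB tab [562.8  81.  236. ] A tab [624.5 157.5 236. ]
from [447.9 -59.4 314.5] -1.7 D [ -7.9 384.4 -64.5] dyaw -3.3 n 9
[-2.2, -42.7, 7.2, 0.4]
[-2.4, -42.6, 7.2, 0.4]
[-2.7, -42.6, 7.2, 0.4]
[-3.0, -42.6, 7.2, 0.4]
[-3.2, -42.6, 7.2, 0.4]
[-3.5, -42.6, 7.2, 0.4]
[-3.8, -42.5, 7.2, 0.4]
[-4.1, -42.5, 7.2, 0.4]
[-4.3, -42.5, 7.2, 0.4]
```

```bash
python3 -m jog '[0,-2,-20,0,0, 0,-4,-40,0,0, 0,-4,-42,0,0, 0,-4,-42,5,0, 0,-4,-42,10,0]';python3 -m jog '[0,-4,-42,10,0, 0,-2,-42,10,0, 0,-2,-42,10,0, 0,-2,-30,10,0, 0,0,-15,0,0]'; python3 plan.py 428 307.7 100 -1.3
```

```text
time: 35.35
tool_pos: [434.1, 132.4, 296.5]
tcp_rot: [-3.138, 0.087, -0.04]
contact_force: [1.4, -0.3, 0.1]
grip_width: 92.0
time: 35.85
tool_pos: [419.4, 318.9, 249.6]
tcp_rot: [-3.14, 0.099, -0.033]
contact_force: [0.4, -1.0, -0.1]
grip_width: 92.1
from [419.4 318.9 249.6] -1.9 D [   8.6  -11.2 -149.6] dyaw 0.6 n 4
[2.2, 2.7, 37.4, -0.1]
[2.2, 2.7, 37.4, -0.1]
[2.2, 2.7, 37.4, -0.1]
[2.2, 2.7, 37.4, -0.1]
```

```bash
python3 -m jog '[0,6,4,35,0, 0,6,4,40,0, 0,6,3,40,0, 0,3,1,30,0, 0,0,0,0,0]'; python3 plan.py 428 307.7 60 -1.3
```

```text
time: 36.35
tool_pos: [419.0, 315.0, 93.2]
tcp_rot: [-3.14, 0.106, -0.023]
contact_force: [0.5, 0.4, -0.1]
grip_width: 91.9
from [419.  315.   93.2] -1.3 D [  9.   -7.3 -33.2] dyaw 0.0 n 1
[9.2, 7.1, 33.2, -0.0]
```

```bash
python3 -m jog '[0,14,8,25,0, 0,3,2,15,0, 0,0,0,0,0]'; python3 plan.py 430 307.7 36 -1.3
```

```text
time: 36.65
tool_pos: [430.5, 307.2, 51.6]
tcp_rot: [-3.14, 0.107, -0.021]
contact_force: [-0.5, -0.2, 0.8]
grip_width: 91.7
from [430.5 307.2  51.6] -1.2 D [ -0.5   0.5 -15.6] dyaw -0.1 n 1
[-0.5, -0.5, 15.6, 0.1]
```

```bash
python3 -m jog '[0,2,0,8,0, 0,1,0,7,0, 0.5,0,0,0,0]'; python3 -c "
from h import *
shot('side','s29');crop('s29','s29a',190,110,330,240,4.2)
";python3 plan.py 430 307.7 36 -1.3
```

```text
time: 36.95
tool_pos: [432.8, 309.2, 38.3]
tcp_rot: [-3.138, 0.103, -0.02]
contact_force: [-1.4, -1.0, 0.4]
grip_width: 87.6
from [433.  309.3  38.7] -1.1 D [-3.  -1.6 -2.7] dyaw -0.2 n 1
[-3.0, 1.6, 2.7, 0.2]
```

View pics/s29a.png

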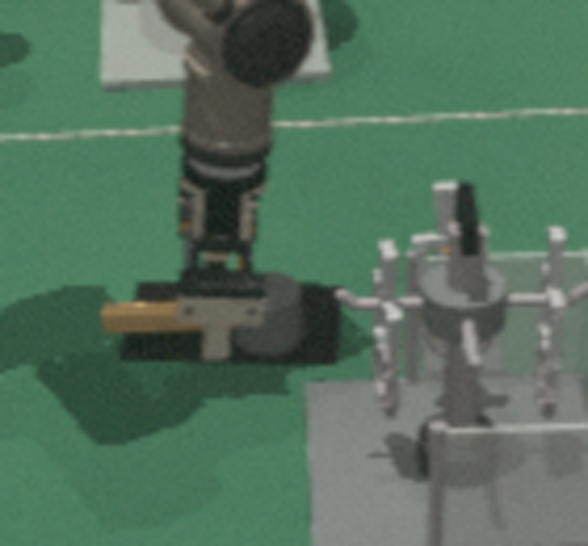

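Jaws straddle the handle just behind the head. Closing and lifting.

```bash
python3 -m jog '[1,-2,1.5,3,0, 1,0,0,0,0, 1,0,0,0,0, 1,0,0,0,0, 1,0,0,0,0]'; python3 -m jog '[1,0,0,0,0, 1,0,0,0,0, 1,0,0,0,0, 1,0,0,0,0, 1,0,0,0,0]'; python3 plan.py 430 307.7 36 -1.3
```

```text
time: 37.5
tool_pos: [431.0, 308.2, 37.4]
tcp_rot: [-3.136, 0.1, -0.02]
contact_force: [0.0, -0.2, -0.2]
grip_width: 44.8
time: 38.0
tool_pos: [431.1, 308.3, 37.5]
tcp_rot: [-3.136, 0.1, -0.02]
contact_force: [-1.0, 0.9, 0.5]
grip_width: 19.9
from [431.1 308.3  37.5] -1.1 D [-1.1 -0.6 -1.5] dyaw -0.2 n 1
[-1.1, 0.6, 1.5, 0.2]
```

```bash
python3 -m jog '[1,0,0,-10,0, 1,0,0,-30,0, 1,0,0,-40,0, 1,0,0,-45,0, 1,0,0,-40,0]'; python3 -m jog '[1,0,0,-15,0, 1,0,0,0,0]';python3 -c "
from h import *
shot('side','s30');crop('s30','s30a',190,80,330,240,3.7)
"; python3 plan.py 575 315 210 -25
```

```text
time: 38.5
tool_pos: [443.7, 304.8, 201.5]
tcp_rot: [3.138, 0.117, -0.02]
contact_force: [1.2, 1.0, -3.2]
grip_width: 19.9
time: 38.7
tool_pos: [447.7, 305.5, 223.7]
tcp_rot: [-3.14, 0.107, -0.02]
contact_force: [0.6, -0.5, -2.4]
grip_width: 19.9
from [447.3 305.4 222.7] -1.2 D [127.7   9.6 -12.7] dyaw -23.8 n 3
[42.5, -4.1, 4.2, 7.9]
[41.5, -9.9, 4.2, 7.9]
[39.7, -15.5, 4.2, 7.9]
```

View pics/s30a.png

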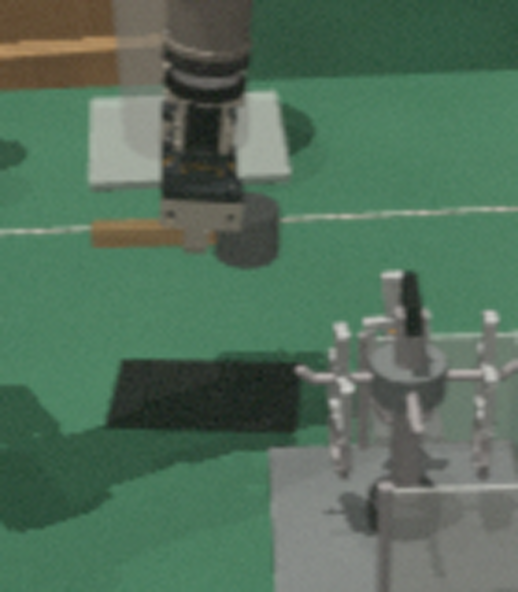

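```bash
python3 -m jog '[1,20,-3,0,4, 1,35,-8,0,7, 1,35,-12,0,7, 1,25,-12,0,5, 1,0,0,0,0]'; python3 plan.py 611 310 205 -25
```

```text
time: 39.25
tool_pos: [565.3, 318.9, 200.0]
tcp_rot: [3.087, 0.11, -0.44]
contact_force: [-0.2, 0.9, -4.0]
grip_width: 19.8
from [565.3 318.9 200. ] -25.2 D [45.7 -8.9  5. ] dyaw 0.2 n 2
[22.6, -5.7, -2.5, -0.1]
[22.6, -5.7, -2.5, -0.1]
```

```bash
python3 -m jog '[1,18,-5,-4,0, 1,22,-5,-4,0, 1,6,-1,0,0, 1,0,0,0,0]'; python3 -c "
from h import *
shot('side','s31');crop('s31','s31a',220,80,360,220,4.2)
shot('top','t31');crop('t31','t31a',100,100,240,240,4.2)
"; python3 plan.py 611 310 195 -25
```

```text
time: 39.65
tool_pos: [608.5, 308.7, 193.5]
tcp_rot: [3.075, 0.124, -0.437]
contact_force: [-1.1, -0.4, -3.9]
grip_width: 19.7
from [607.9 309.1 194.2] -25.0 D [3.1 0.9 0.8] dyaw -0.0 n 1
[2.5, -2.1, -0.8, 0.0]
```

View pics/s31a.png

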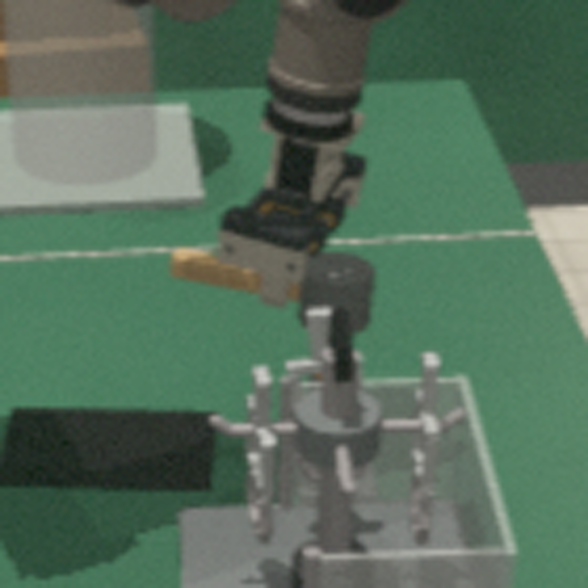

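View pics/t31a.png

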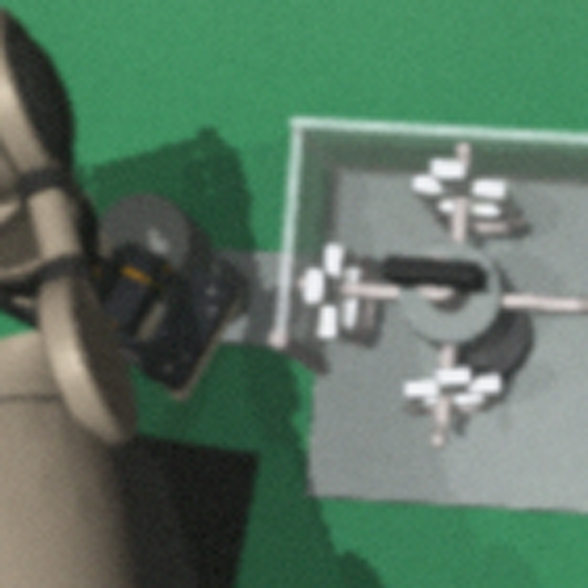

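```bash
python3 -c "
from h import *
print(px2w('top',100+146/4.2,100+243/4.2,211), px2w('side',220+337/4.2,80+273/4.2,211))
d=np.load('top_d.npy') if 0 else np.load('t31_d.npy');C=cloud('top',d)
m=(C[...,2]>195)&(C[...,2]<222)&(abs(C[...,0]-656)<45)&(abs(C[...,1]-289)<45)
print(m.sum(),C[m].min(0),C[m].max(0),np.median(C[m],0))
"

```

```text
[651.91339944 282.62424131 211.        ] [652.04296489 267.38009627 211.        ]
279 [633.54913289 253.84050172 195.46878451] [685.43695909 314.44301103 216.52545123] [663.0479133 278.3754066 209.2172848]
```

```bash
python3 -m jog '[1,2,-6,0,0, 1,2,-2,14,0, 1,1,-1,10,0, 1,0,0,0,0]'; python3 plan.py 611 312 165 -25; python3 -m jog '[1,1,0,5,0, 1,0,0,0,0]'
```

```text
time: 40.15
tool_pos: [610.5, 317.0, 167.6]
tcp_rot: [3.076, 0.124, -0.433]
contact_force: [0.0, -0.2, -2.1]
grip_width: 19.9
from [610.5 317.  167.6] -24.8 D [ 0.5 -5.  -2.6] dyaw -0.2 n 1
[2.5, 4.3, 2.6, 0.2]
time: 40.35
tool_pos: [610.7, 317.0, 162.6]
tcp_rot: [3.077, 0.124, -0.433]
contact_force: [-0.3, -0.2, -2.6]
grip_width: 19.9
```

```bash
python3 -m jog '[1,1,2,5,0, 1,0,0,0,0]'; python3 -m jog '[1,1,0,5,0, 1,0,0,0,0]';python3 -m jog '[1,1,0,5,0, 1,0,0,0,0]'
```

```text
time: 40.55
tool_pos: [610.8, 315.3, 158.7]
tcp_rot: [3.08, 0.121, -0.432]
contact_force: [0.3, -1.0, -3.3]
grip_width: 19.6
time: 40.75
tool_pos: [611.2, 314.9, 154.2]
tcp_rot: [3.081, 0.121, -0.432]
contact_force: [-1.2, -1.0, -2.3]
grip_width: 19.5
time: 40.95
tool_pos: [611.6, 314.5, 149.2]
tcp_rot: [3.082, 0.12, -0.432]
contact_force: [0.4, -0.2, -2.7]
grip_width: 19.8
```

```bash
python3 -c "
from h import *
shot('side','s32');crop('s32','s32a',220,80,360,220,4.2)
p,d=shot('top','t32');crop('t32','t32a',100,100,240,240,4.2)
C=cloud('top',d)
m=(C[...,2]>145)&(C[...,2]<200)&(abs(C[...,0]-656)<45)&(abs(C[...,1]-289)<45)
print(m.sum(),C[m].min(0),C[m].max(0),np.median(C[m],0))
A=np.c_[C[m][:,:2],np.ones(m.sum())]
print(np.linalg.lstsq(A,C[m][:,2],rcond=None)[0])
"

```

```text
283 [611.64154752 259.37259696 145.33824967] [690.75841671 319.48965306 197.47924386] [665.76669414 281.99671091 164.60206433]
[-1.44072667e-01  1.15004624e-01  2.27538783e+02]
```

View pics/s32a.png

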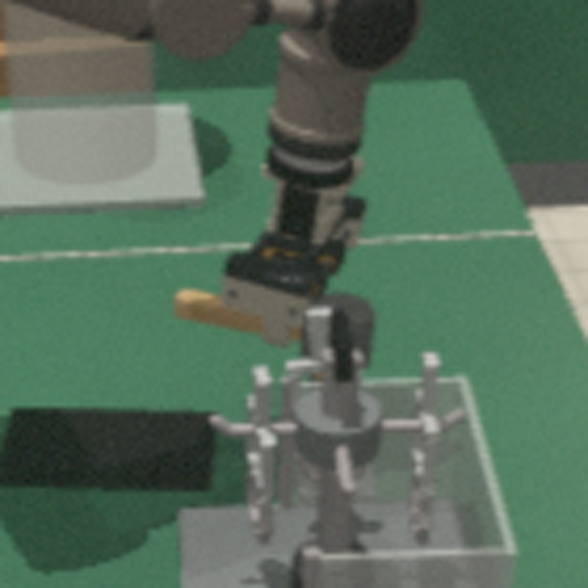

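View pics/t32a.png

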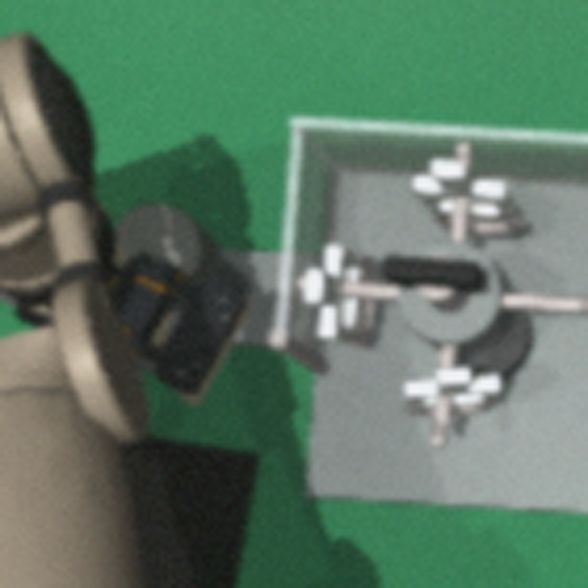

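```bash
python3 -c "
from h import *
for z in (100,110,130,182): print(z,(np.array(w2px('side',[656,289,z]))-[220,80])*4.2,(np.array(w2px('top',[656,289,z]))-[100,100])*4.2)
d=np.load('t32_d.npy');C=cloud('top',d)
v,u=np.mgrid[:420,:560];uc=(u-100)*4.2;vc=(v-100)*4.2
m=(uc>125)&(uc<200)&(vc>212)&(vc<250)
print(m.sum(),np.median(C[m],0)); P=C[m];P=P[abs(P[:,2]-np.median(P[:,2]))<12]
A=np.c_[P[:,:2]-[656,289],np.ones(len(P))];print(np.linalg.lstsq(A,P[:,2],rcond=None)[0],P[:,:2].mean(0))
print(np.array([get_obs()[k] for k in('contact_force','moment')]))
crop('s32','s32b',265,125,325,190,9)
"

```

```text
100 [334.09980422 370.52318134] [186.4934773  271.02742093]
110 [334.4397296  360.97756837] [182.31418011 268.15378457]
130 [335.12719063 341.67263461] [173.76692886 262.27679357]
182 [336.96355913 290.10466049] [150.29127439 246.13520535]
162 [669.53258488 288.27377937 165.10937833]
[-1.38091727e-01 -2.10814821e-02  1.67114274e+02] [669.51356417 287.761618  ]
[[-0.28600772  0.20250031 -3.06674535]
 [ 0.06491731  0.09011128  0.02317253]]
```

View pics/s32b.png

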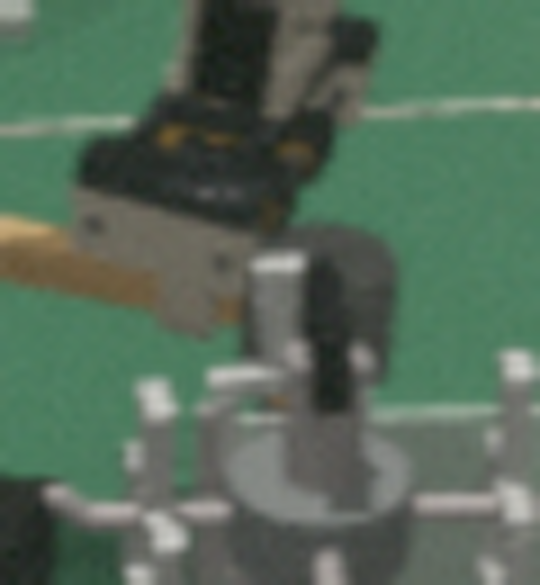

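The head top measures about 167 mm, so its lower face is near 115 mm. The plunger is probably already partly driven, with friction holding it between steps. I'll keep pressing.

```bash
python3 -m jog '[1,0.5,0,5,0]';python3 -m jog '[1,0.5,0,4,0]'; python3 -m jog '[1,0.5,0,4,0]';python3 -m jog '[1,0.5,0,4,0]'
```

```text
time: 41.15
tool_pos: [611.3, 314.2, 145.0]
tcp_rot: [3.081, 0.12, -0.432]
contact_force: [-4.9, 3.0, 7.9]
grip_width: 19.9
time: 41.25
tool_pos: [610.7, 314.6, 142.1]
tcp_rot: [3.083, 0.121, -0.432]
contact_force: [-7.4, 2.0, 12.0]
grip_width: 19.7
time: 41.35
tool_pos: [609.9, 315.1, 139.8]
tcp_rot: [3.083, 0.122, -0.431]
contact_force: [-8.0, 0.8, 11.4]
grip_width: 19.7
time: 41.45
tool_pos: [609.1, 315.3, 137.7]
tcp_rot: [3.084, 0.122, -0.431]
contact_force: [-6.9, -0.2, 11.5]
grip_width: 19.5
```

```bash
python3 -m jog '[1,1,0,3,0, 1,0,0,0,0]'; python3 -c "
from h import *
p,d=shot('top','t33');C=cloud('top',d);crop('t33','t33a',100,100,240,240,4.2)
v,u=np.mgrid[:420,:560];uc=(u-100)*4.2;vc=(v-100)*4.2
m=(uc>130)&(uc<205)&(vc>215)&(vc<252)
P=C[m];P=P[abs(P[:,2]-np.median(P[:,2]))<12]
A=np.c_[P[:,:2]-[656,289],np.ones(len(P))];print(np.linalg.lstsq(A,P[:,2],rcond=None)[0],P.mean(0),P.min(0),P.max(0))
shot('side','s33');crop('s33','s33b',255,115,325,190,8)
"

```

```text
time: 41.65
tool_pos: [608.5, 315.3, 137.1]
tcp_rot: [3.084, 0.123, -0.43]
contact_force: [0.7, -0.7, -1.5]
grip_width: 20.1
[ 7.97868568e-03 -3.98167285e-02  1.66191656e+02] [667.27108291 287.92253002 166.32448577] [657.37543807 264.57311888 155.16332549] [678.97063958 308.98993726 173.61220735]
```

View pics/s33b.png

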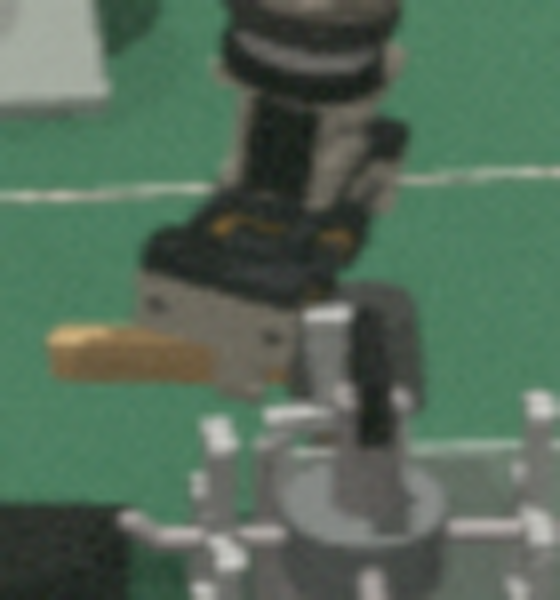

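View pics/t33a.png

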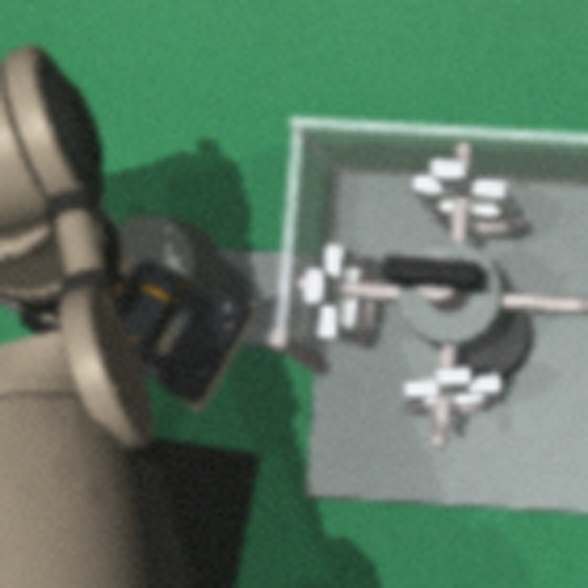

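```bash
python3 -m jog '[1,2,0,6,0]'; python3 -m jog '[1,2,0,8,0]'; python3 -m jog '[1,2,0,8,0]';python3 -c "
from h import *
p,d=shot('top','t34');C=cloud('top',d)
v,u=np.mgrid[:420,:560];uc=(u-100)*4.2;vc=(v-100)*4.2
m=(uc>130)&(uc<205)&(vc>215)&(vc<252)
P=C[m];P=P[abs(P[:,2]-np.median(P[:,2]))<12]
A=np.c_[P[:,:2]-[656,289],np.ones(len(P))];print(np.linalg.lstsq(A,P[:,2],rcond=None)[0],P.mean(0))
"

```

```text
time: 41.85
tool_pos: [608.3, 315.5, 132.9]
tcp_rot: [3.085, 0.125, -0.43]
contact_force: [-17.0, 3.6, 27.4]
grip_width: 20.1
time: 41.95
tool_pos: [607.7, 316.3, 130.2]
tcp_rot: [3.088, 0.127, -0.428]
contact_force: [-22.5, 0.3, 46.4]
grip_width: 20.2
time: 42.05
tool_pos: [607.5, 316.6, 129.7]
tcp_rot: [3.09, 0.125, -0.427]
contact_force: [-22.2, -4.2, 47.7]
grip_width: 20.4
[-1.19211320e-01  5.68497138e-02  1.67083147e+02] [666.06982137 289.23819151 165.89625159]
```

A hard stop at about 47 N, so the plunger should be at its end. I'll lift and check.

```bash
python3 -m jog '[1,0,0,-10,0, 1,0,0,-30,0, 1,0,0,-35,0, 1,-15,10,-20,0, 1,-35,20,0,0]'; python3 -m jog '[1,-45,10,0,0, 1,-45,0,0,-6, 1,-30,0,0,-6, 1,-10,0,0,-6, 1,0,0,0,-6]'; python3 -c "
from h import *
p,d=shot('top','t35');C=cloud('top',d);crop('t35','t35a',100,120,260,280,3.7)
m=(abs(C[...,0]-656)<10)&(abs(C[...,1]-289)<10)&(C[...,2]>60)
print(m.sum(),np.median(C[m],0))
shot('side','s35');crop('s35','s35b',200,80,340,230,4)
"; python3 plan.py 430 320 150 -3

```

```text
time: 42.6
tool_pos: [564.6, 307.5, 231.8]
tcp_rot: [3.087, 0.126, -0.43]
contact_force: [0.3, 0.9, -2.8]
grip_width: 19.6
time: 43.1
tool_pos: [433.0, 346.1, 246.3]
tcp_rot: [-3.141, 0.142, 0.005]
contact_force: [0.5, -0.4, -2.5]
grip_width: 20.0
44 [655.82773014 289.6696677  110.65071978]
from [434.2 345.7 246. ] 0.0 D [ -4.2 -25.7 -96. ] dyaw -3.0 n 3
[-1.4, 8.6, 32.0, 1.0]
[-1.3, 8.6, 32.0, 1.0]
[-1.1, 8.6, 32.0, 1.0]
```

View pics/t35a.png

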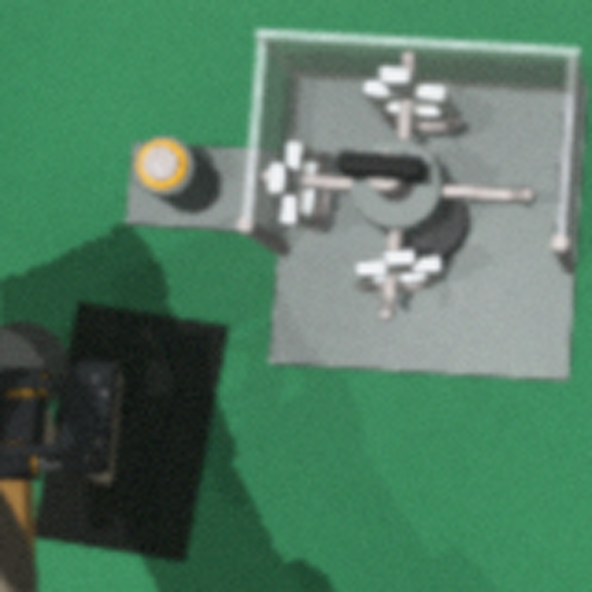

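View pics/s35b.png

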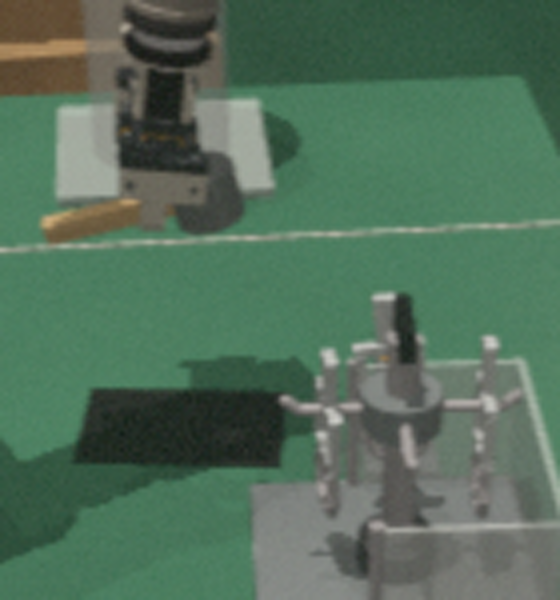

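Plunger top reads 110.7 mm, so it is about 19–20 mm down. Now the mallet goes back to its pad. It is pitched slightly in the grip, so I'll press it level.

```bash
python3 -m jog '[1,2,10,25,1, 1,3,10,35,1, 1,3,4,35,1, 1,3,2,30,0, 1,0,0,0,0]'; python3 plan.py 427 325 60 -3
```

```text
time: 43.7
tool_pos: [429.5, 317.2, 114.9]
tcp_rot: [3.131, 0.14, -0.074]
contact_force: [0.4, -0.2, -3.4]
grip_width: 20.0
from [429.5 317.2 114.9] -4.2 D [ -2.5   7.8 -54.9] dyaw 1.2 n 2
[-1.6, -3.8, 27.5, -0.6]
[-1.5, -3.8, 27.5, -0.6]
```

```bash
python3 -m jog '[1,2,-5,20,0, 1,3,-3,20,0, 1,0,0,0,0]'; python3 plan.py 427 325 60 -3; python3 -c "
from h import *
shot('side','s36');crop('s36','s36b',190,100,320,230,4)"
```

```text
time: 44.0
tool_pos: [432.4, 325.1, 75.4]
tcp_rot: [3.131, 0.137, -0.082]
contact_force: [-0.8, 0.1, -3.2]
grip_width: 20.1
from [432.4 325.1  75.4] -4.7 D [ -5.4  -0.1 -15.4] dyaw 1.7 n 1
[-5.4, 0.6, 15.4, -1.7]
```

View pics/s36b.png

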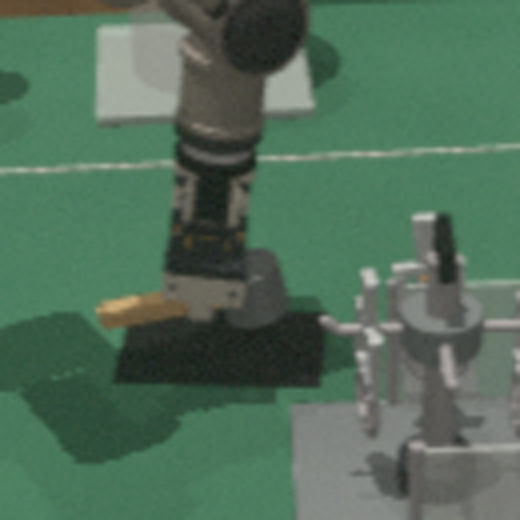

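```bash
python3 -m jog '[1,1,0,12,0, 1,1,0,8,0, 1,0,0,0,0]'; python3 -m jog '[1,1,0,6,0, 1,0,0,0,0]'; python3 -m jog '[1,1,0,5,0, 1,0,0,0,0]'
```

```text
time: 44.35
tool_pos: [434.8, 326.1, 58.8]
tcp_rot: [3.135, 0.13, -0.083]
contact_force: [-0.2, -0.4, -2.7]
grip_width: 19.7
time: 44.55
tool_pos: [435.4, 326.1, 53.0]
tcp_rot: [3.136, 0.129, -0.084]
contact_force: [0.8, -0.8, -3.4]
grip_width: 19.9
time: 44.75
tool_pos: [436.0, 326.1, 47.8]
tcp_rot: [3.136, 0.129, -0.084]
contact_force: [0.1, -0.2, -3.1]
grip_width: 19.9
```

```bash
python3 -m jog '[1,0.5,0,4,0, 1,0,0,0,0]'; python3 -m jog '[1,0.5,0,4,0]';python3 -m jog '[1,0.5,0,4,0]';python3 -m jog '[1,0.5,0,4,0]'
```

```text
time: 44.95
tool_pos: [436.0, 326.1, 43.5]
tcp_rot: [3.136, 0.128, -0.084]
contact_force: [0.5, -0.9, -3.0]
grip_width: 19.8
time: 45.05
tool_pos: [436.4, 326.3, 39.8]
tcp_rot: [3.137, 0.127, -0.084]
contact_force: [0.9, -0.3, 0.0]
grip_width: 19.7
time: 45.15
tool_pos: [436.7, 326.4, 35.8]
tcp_rot: [3.137, 0.127, -0.084]
contact_force: [1.8, -1.4, 0.3]
grip_width: 19.9
time: 45.25
tool_pos: [437.2, 326.6, 32.5]
tcp_rot: [3.138, 0.126, -0.083]
contact_force: [-6.0, -6.3, 41.8]
grip_width: 19.6
```

```bash
python3 -m jog '[1,0,0,-2,0, 1,0,0,0,0]'; python3 -c "
from h import *
shot('side','s37');crop('s37','s37b',190,100,320,230,4)"
```

```text
time: 45.45
tool_pos: [437.5, 326.5, 34.4]
tcp_rot: [3.138, 0.125, -0.083]
contact_force: [-0.1, -0.5, -3.7]
grip_width: 19.8
```

View pics/s37b.png

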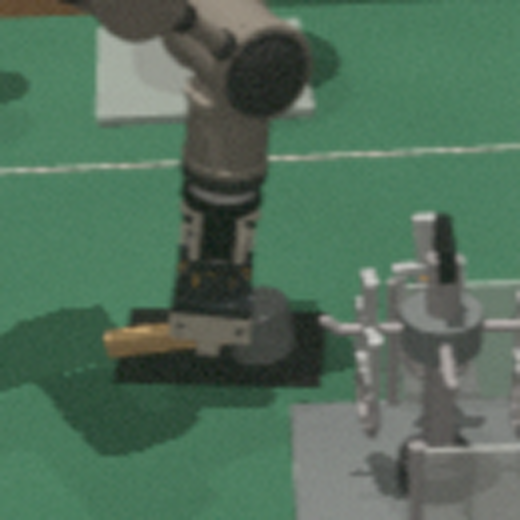

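```bash
python3 -m jog '[0.76,0,0,0,0, 0.72,0,0,0,0, 0.6,0,0,0,0, 0,0,0,0,0, 0,0,0,0,0]';python3 -m jog '[0,0,0,0,0, 0,0,0,0,0, 0,0,0,0,0, 0,0,0,0,0, 0,-2,0,-20,0]'; python3 -m jog '[0,-5,0,-40,0, 0,-10,10,-45,0, 0,-20,30,-45,0, 0,-20,45,-30,0, 0,0,45,0,0]'; python3 -m jog '[0,0,45,0,0, 0,0,45,0,0, 0,0,45,0,0, 0,0,30,0,0, 0,0,0,0,0]'; python3 -c "
from h import *
p,d=shot('top','t38');C=cloud('top',d);crop('t38','t38a',100,120,260,280,3.7)
shot('side','s38');crop('s38','s38b',190,100,340,240,4)
m=(abs(C[...,0]-656)<10)&(abs(C[...,1]-289)<10)&(C[...,2]>60);print(np.median(C[m],0))"
```

```text
time: 46.0
tool_pos: [437.6, 326.7, 34.2]
tcp_rot: [3.138, 0.125, -0.083]
contact_force: [0.3, -0.1, -0.5]
grip_width: 45.2
time: 46.5
tool_pos: [436.7, 326.0, 52.6]
tcp_rot: [3.136, 0.129, -0.084]
contact_force: [-0.3, 1.5, -0.6]
grip_width: 84.7
time: 47.0
tool_pos: [397.1, 210.6, 214.5]
tcp_rot: [3.137, 0.125, -0.078]
contact_force: [1.2, -0.3, -0.4]
grip_width: 91.9
time: 47.5
tool_pos: [382.6, 37.1, 218.0]
tcp_rot: [3.136, 0.118, -0.079]
contact_force: [-0.5, -0.1, -0.4]
grip_width: 91.6
[655.5462409  288.33577938 110.19947435]
```

View pics/t38a.png

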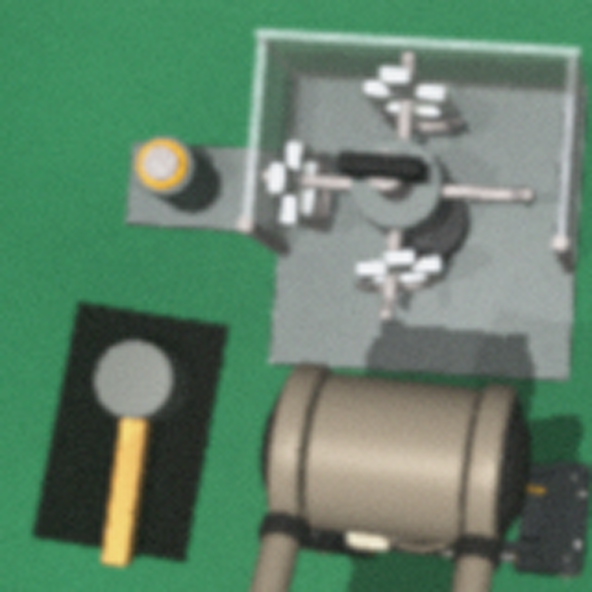

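View pics/s38b.png

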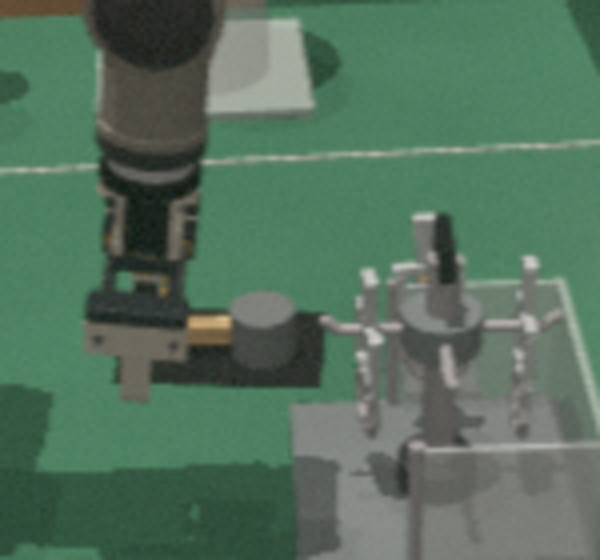

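```bash
python3 -c "
from h import *
a=cv2.imread('pics/top0.png').astype(int);b=cv2.imread('pics/t38.png').astype(int)
print('bystander diff',abs(a-b)[105:170,280:385].mean())
C=cloud('top',np.load('t38_d.npy'))
for n,x,y in(('A',627,155),('B',562,92)):
  m=(abs(C[...,0]-x)<22)&(abs(C[...,1]-y)<22)&(C[...,2]>215)&(C[...,2]<246);print(n,m.sum(),C[m].mean(0),C[m].max(0))
m=(abs(C[...,0]-476)<45)&(abs(C[...,1]-312)<45)&(C[...,2]>48)&(C[...,2]<65);P=C[m];print(P.mean(0),P.std(0),np.linalg.lstsq(np.c_[P[:,:2],np.ones(len(P))],P[:,2],rcond=None)[0])
"
```

```text
bystander diff 2.2026373626373625
A 44 [622.75487735 167.72222393 232.82568398] [632.62071365 173.65720953 242.0252972 ]
B 34 [566.51588024  80.33800682 232.87716146] [572.77410986  90.56725598 238.50823091]
[490.20933848 318.93067419  55.37028558] [15.83046539 16.10994011  2.76957957] [1.67631132e-02 1.69319727e-03 4.66128384e+01]
```

View pics/t38.png

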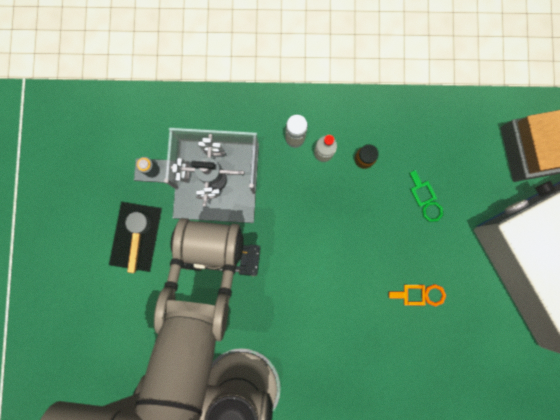

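```bash
python3 -m jog '[0,0,0,0,0, 0,0,0,0,0]'; python3 -c "
from h import *
print(close_job())"
```

```text
time: 47.8
tool_pos: [383.0, 40.9, 217.9]
tcp_rot: [3.138, 0.118, -0.076]
contact_force: [0.4, -0.6, -0.5]
grip_width: 91.8
the job is handed in; nothing more can be done
None
```

The job is handed in at 47.8 s. It reports no verdict, but nothing in my last pictures and readings suggested a rule was broken.

**What I did**
- **Clamps:** Only two loose white clamps were present. I turned the rack by its bar and hung one on branch 0, then turned it 90° and hung the other on branch 1.
- **Plunger:** I drove it down with the held mallet until it met a hard stop, with the wrist force reading about 48 N upward.
- **Mallet:** I set it back on its pad and released it.

**Last checks**
- **Clamps:** Both hang tab up with their tab tops at about 233 mm. They sit roughly 12 mm off the resting points; 35 mm is allowed.
- **Plunger:** The top reads 110.2 mm, so it is about 20 mm down.
- **Mallet:** The head is over the pad with its top at about 55 mm, sloping less than 0.02 rad.
- **Bystanders:** The bottles, the can, the jar and both look-alikes look unmoved.
- **Robot:** The gripper is open and clear of everything.

**What went wrong or disagreed**
- I first gripped the post instead of the turning bar and had to regrip.
- The first clamp slipped out once while I was letting it swing plumb; I picked it up again.
- The mallet had been knocked aside on its pad, so I located it again before gripping.
- The wrist force showed only the mallet's weight for most of the plunger's travel, so I relied on the measured height of the plunger top.
- Setting the mallet down briefly read about 42 N at the wrist, pressed through the mallet.
- The tool ended tilted by about 0.12 rad.

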